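# Load a two-tier incubation stand

## Robot

A 6-joint arm with a two-finger parallel gripper is mounted at the origin on a cart in front of the work surface, level with it; the furniture and walls round the work are solid. World frame = base frame: x ahead of the robot, y to its left, z up, the work surface at z = 0. Lengths are in mm, angles in rad, forces in N, time in s.
With the tool pointing down it reaches from about 275 to 775 mm from the base axis. Payload 14.6 kg.
Tool frame: the origin (TCP) lies at the very end of the fingers, on their centre line; the grasp point (between the pads) lies 19 mm behind it; z points along the fingers, y is the line along which they close (so a half turn about z gives the same grasp; the last joint's range is limited). The gripper opens to 85 mm and grips with 20 to 120 N. Pads are 22 mm wide; open, the fingers measure 114 mm over their backs; the gripper's body (76 mm by 85 mm) begins 54 mm behind the grasp point. The pads swing forward as they close: fully open they stand 13 mm farther back than shut.
Start: joints at [1.068, 0.263, -0.048, 1.259, 0, 1.415], TCP at [178.941, 493.567, 231.278] pointing down, gripper open.
Joint ranges: [-2.65, 2.65], [-0.89, 1.7], [-1.18, 1.37], [-2.13, 2.11], [-1.35, 1.29], [-3.14, 3.14]. Speed limits (rad/s): [1.89, 1.89, 2.57, 2.79, 3.14, 3.14].

## Interface

Orientations are given as a unit quaternion [w, x, y, z].
In Python, from rig import robot, snapshot, order gives the robot as it stands. The module is installed in compiled form; this text tells all that it offers.
- The arm moves only by the shell command python3 -m pendant 'ROWS' [OPENING]. ROWS is JSON, a list of rows, each a list of 2 entries, a list of its own where there are three numbers: the shift along the tool's x, y, z in m, then the turn, a rotation vector about the tool's x, y, z in degrees. In form: [[[x, y, z], [ax, ay, az]], ...]. A call has exactly 8 rows; each row is the pose to reach, as a shift and turn from the pose commanded when the call began, along the tool's axes at that moment; what a row does not reach only later rows make up. A row lasts 1/12 s, in which the tool goes at most 41.7 mm and 7.16 degrees, less where a joint would pass 70% of its speed; a pose out of reach is approached as far as the arm can. A call with a gripper value outside its range is refused whole. OPENING is the finger opening in m, from 0 to 0.0854, set as the call begins (- or left out, the last holds). The fingers move at their own pace and stop on an object; the grip force is fixed at half the most. Time passes only in rows, so rows that repeat a pose let the fingers close, or fill a call up. It gives the time, the measured TCP pose, the force, the opening and the grip force at its end, in the units of the state.
- robot.get_state(): the state, without advancing time (a new reading comes with each control period).
- snapshot(name): name is "scene" or "top" or "wrist"; returns a dict with "frame" (420x560x3 uint8, blue, green, red), "camera_matrix" (3x3 intrinsics, pixels), "R" (3x3) and "t" (3): a world point X has camera coordinates R X + t; the wrist camera has in their place "mount" (4x4, takes a point from camera to tool coordinates, whose origin is the TCP and whose axes are the flange's). Camera axes: x right, y down, z forward; pixel columns grow to the right and rows downward; lengths in mm; the calibration is good to about 2 mm. The wrist camera is an equidistant fisheye: a pixel r from the principal point sees the ray r / f radians off the axis. A picture is of the moment at which its call begins: read the wrist's pose just before it. There is no depth.
- order.hand_in(): hands the job in; it is judged then, once.
The state is a dict: "clock": time; "joint_pos": joint angles; "qvel": joint speeds; "tau": joint torques, N m; "tcp_pos": TCP position; "ee_rot": TCP orientation; "force": force on the tool from outside, world axes, zero at the start; "moment": the same for the moment, N m; "grip_width": finger opening in mm; "finger_force": force on a finger pad.
Only numpy, scipy, OpenCV 4.12 (cv2) and the standard library are available. Lean on these libraries where they do the work, as an engineer would, in place of code of your own. Each camera call takes 0.05 s, during which the arm holds its last target. There are 200 camera calls.

## Task

Get the two-tier incubation stand ready for the incubator: put the two petri dishes on the stand's base, one on the middle of each large rubber pad, then lower the loose deck over the four posts until it sits level on all four shoulders, and last stand the two capped glass vials on the deck, one on the middle of each small pad (they are too tall to go underneath). Do not tip the dishes or vials over on the way; the tape roll and the brown dropper bottle are not part of the load.

Things in the scene. Friction and masses are not known exactly. Their poses are not given: they have to be found in the camera images.
- dish_1_mid (a point): round petri dish, low clear-walled with a pale cream filling, 60 mm across, 16 mm high, lying flat on the worktop at the start; the point is its centre, 8 mm above its underside. Both dishes are alike. Dishes and vials start either left of the stand and deck or in the lane between those two.
- dish_2_mid (a point): round petri dish, low clear-walled with a pale cream filling, 60 mm across, 16 mm high, lying flat on the worktop at the start; the point is its centre, 8 mm above its underside. Both dishes are alike. Dishes and vials start either left of the stand and deck or in the lane between those two. A tape roll (62 mm, with a hole) near by is not wanted.
- vial_1_mid (a point): small cylindrical glass vial with a ribbed white cap and pale brown contents, about 26 mm across, 52 mm high, standing upright at the start; the point is its centre, 26 mm above its underside. Both vials are alike. Mind the microscope at the left rear: its eyepieces overhang the worktop, 290 to 350 mm up, to 0.55 m ahead of the robot's base.
- vial_2_mid (a point): small cylindrical glass vial with a ribbed white cap and pale brown contents, about 26 mm across, 52 mm high, standing upright at the start; the point is its centre, 26 mm above its underside. Both vials are alike. A brown dropper bottle with a black bulb stands near and is not wanted.
- deck_grip (a point): loose deck: aluminium sheet 116 (x) by 194 (y) by 5 mm, about 0.24 kg, flat on the worktop at the start; 12 mm hole near each corner (x +-45, y +-84 mm); edge beads 4 mm high. Black handle bar over its middle, along its x, on two pillars: 66 long, 13 wide, 14 mm high. The point is the bar's centre, 31 mm above the deck's underside (bar spans 24 to 38 mm). z up. Same after half a turn.
- deck_seat (a point): the fixed stand: aluminium base plate 116 (x) by 194 mm (y), top 10 mm above the worktop; four posts 17 mm thick (x +-45, y +-84 mm) with shoulders 52 mm above the worktop, each topped by a 7 mm pin 17.5 mm tall with a tapered tip. The point is midway between the shoulders, at their height: the deck's underside comes here (handle centre 31 mm above), either way round. z up.
- pad_1 (a point): round black rubber pad, 80 mm across, on the stand's base plate, one of two side by side (82 mm between centres along the stand's long y axis), between the four posts; the point is the centre of its upper face, 12 mm above the worktop; axes as the stand's. It takes one dish, either of the two.
- pad_2 (a point): round black rubber pad, 80 mm across, on the stand's base plate, one of two side by side (82 mm between centres along the stand's long y axis), between the four posts; the point is the centre of its upper face, 12 mm above the worktop; axes as the stand's. It takes one dish, either of the two.
- spot_1 (a point): round black rubber pad, 46 mm across, on top of the loose deck, 54 mm from the handle along the deck's long y axis, one on either side; the point is the centre of its upper face, 7 mm above the deck's underside; it moves with the deck. It takes one vial, either of the two.
- spot_2 (a point): round black rubber pad, 46 mm across, on top of the loose deck, 54 mm from the handle along the deck's long y axis, one on either side; the point is the centre of its upper face, 7 mm above the deck's underside; it moves with the deck. It takes one vial, either of the two.
Things that resemble listed ones, but are neither listed nor needed, are in the scene too. Leave any turquoise look-alike of the part that bears dish_1_mid alone.

How it is judged (in metres and radians):
On the way, in this order (a step that is already met when the one before it is completed fails the run):
1. both dishes lie flat on the base, one on each large pad (((horizontal distance between dish_1_mid and pad_1 below 0.012 m and z of dish_1_mid in the frame of pad_1 between 0.004 and 0.012 m and angle between each of dish_1_mid, dish_2_mid's own z axis and vertical below 0.1 rad and horizontal distance between dish_2_mid and pad_2 below 0.012 m and z of dish_2_mid in the frame of pad_2 between 0.004 and 0.012 m) or (horizontal distance between dish_1_mid and pad_2 below 0.012 m and z of dish_1_mid in the frame of pad_2 between 0.004 and 0.012 m and angle between each of dish_1_mid, dish_2_mid's own z axis and vertical below 0.1 rad and horizontal distance between dish_2_mid and pad_1 below 0.012 m and z of dish_2_mid in the frame of pad_1 between 0.004 and 0.012 m))), for 0.2 s.
2. the deck sits down over the four posts on all shoulders, the dishes still in place under it (((horizontal distance between dish_1_mid and pad_1 below 0.012 m and z of dish_1_mid in the frame of pad_1 between 0.004 and 0.012 m and angle between each of dish_1_mid, dish_2_mid's own z axis and vertical below 0.1 rad and horizontal distance between dish_2_mid and pad_2 below 0.012 m and z of dish_2_mid in the frame of pad_2 between 0.004 and 0.012 m) or (horizontal distance between dish_1_mid and pad_2 below 0.012 m and z of dish_1_mid in the frame of pad_2 between 0.004 and 0.012 m and angle between each of dish_1_mid, dish_2_mid's own z axis and vertical below 0.1 rad and horizontal distance between dish_2_mid and pad_1 below 0.012 m and z of dish_2_mid in the frame of pad_1 between 0.004 and 0.012 m)) and horizontal distance between deck_grip and deck_seat below 0.007 m and z of deck_grip in the frame of deck_seat between 0.028 and 0.034 m and angle between the x axis of deck_grip and the x axis of deck_seat, either way round below 0.07 rad and angle between deck_grip's own z axis and vertical below 0.03 rad), for 0.2 s.
At the end, for the whole second after the job is handed in: Each large pad carries one dish, lying flat, centre within 12 mm of the pad's centre; the deck is over all four posts and level on the shoulders (height within 3 mm, middle within 7 mm); each small pad on the deck carries one vial, upright, within 12 mm of the pad's centre; all at rest (all of step 2 and ((horizontal distance between vial_1_mid and spot_1 below 0.012 m and z of vial_1_mid in the frame of spot_1 between 0.022 and 0.03 m and angle between each of vial_1_mid, vial_2_mid's own z axis and vertical below 0.1 rad and horizontal distance between vial_2_mid and spot_2 below 0.012 m and z of vial_2_mid in the frame of spot_2 between 0.022 and 0.03 m) or (horizontal distance between vial_1_mid and spot_2 below 0.012 m and z of vial_1_mid in the frame of spot_2 between 0.022 and 0.03 m and angle between each of vial_1_mid, vial_2_mid's own z axis and vertical below 0.1 rad and horizontal distance between vial_2_mid and spot_1 below 0.012 m and z of vial_2_mid in the frame of spot_1 between 0.022 and 0.03 m)) and linear speed of each of dish_1, dish_2, vial_1, vial_2, deck below 0.02 m/s); the robot touches nothing.
It fails at once if a dish or vial is tipped over (more than about 35 degrees) (angle between any of dish_1_mid, dish_2_mid, vial_1_mid, vial_2_mid's own z axis and vertical above 0.6 rad).
It also fails if it takes over 134 s, if anything falls off the work surface, if the arm or the gripper's body presses on something with over 40 N, if the wrist force passes 120 N, or if a joint passes its speed limit or range.

## Working session

There is one attempt and no reset: what is moved stays moved. The work goes in short steps, Python scripts to look and compute and a shell command to move; the robot and the scene stay as the last step left them, time stands still between calls to the robot, and variables do not carry over. Pictures are saved under pics/ and viewed, at most 14 in all, crops included, and the job is handed in when it is done.

```bash
mkdir -p pics; python3 - <<'E'
from rig import robot, snapshot
import cv2,pickle
s=robot.get_state(); print(s)
d={}
for n in("scene","top"):
    f=snapshot(n); d[n]=f; cv2.imwrite(f"pics/{n}0.png",f["frame"]); print(n,f["camera_matrix"],f["R"],f["t"])
f=snapshot("wrist");print(f["camera_matrix"],f["mount"]);cv2.imwrite("pics/w0.png",f["frame"])
pickle.dump(d,open("d.pkl","wb"))
E
```

```text
{'clock': 0.0, 'joint_pos': array([ 1.06766659e+00,  2.63527379e-01, -4.89436732e-02,  1.25941399e+00,
       -2.24455027e-06,  1.41548969e+00]), 'qvel': array([-0.00037905,  0.00150449, -0.00173226,  0.0009522 ,  0.0003272 ,
       -0.00062573]), 'tau': array([-5.26248972e-03, -6.37611938e+01,  3.84564614e+01,  1.35349768e-02,
       -3.58415909e-04, -3.31928831e-07]), 'tcp_pos': array([178.81753472, 493.30637874, 230.82032378]), 'ee_rot': array([-1.74930319e-04,  1.73036180e-01,  9.84915318e-01, -5.15485089e-04]), 'force': array([0.00074574, 0.52797981, 0.00896575]), 'moment': array([ 0.00016823,  0.0294257 , -0.02669616]), 'finger_force': 0.0, 'grip_width': 85.16956642461247}
scene [[381.12296508   0.         277.96195253]
 [  0.         381.12296508 206.43631939]
 [  0.           0.           1.        ]] [[-0.50838773 -0.86100873  0.01434855]
 [-0.56970068  0.3237949  -0.75537937]
 [ 0.64574225 -0.39219998 -0.65513061]] [202.7510527  330.36292943 580.46144427]
top [[401.17984923   0.         276.10534261]
 [  0.         401.17984923 210.08125999]
 [  0.           0.           1.        ]] [[ 0.07607102 -0.99710042  0.00198794]
 [-0.97653121 -0.07490434 -0.20193104]
 [ 0.20149443  0.01341981 -0.97939773]] [-55.05693401 485.35459795 971.96409044]
[[325.1922621    0.         276.53487115]
 [  0.         325.1922621  208.82297911]
 [  0.           0.           1.        ]] [[ 5.09913418e-04 -9.61050974e-01 -2.76370703e-01  6.82255769e+01]
 [ 9.99999845e-01  4.27681235e-04  3.57816045e-04  2.11374451e-01]
 [-2.25680895e-04 -2.76370842e-01  9.61051043e-01 -1.43144316e+02]
 [ 0.00000000e+00  0.00000000e+00  0.00000000e+00  1.00000000e+00]]
```

View pics/top0.png

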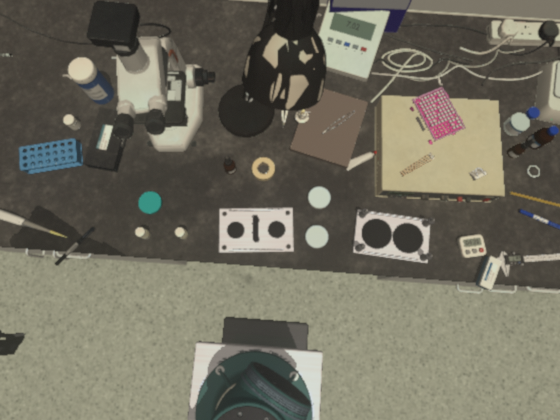

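View pics/scene0.png

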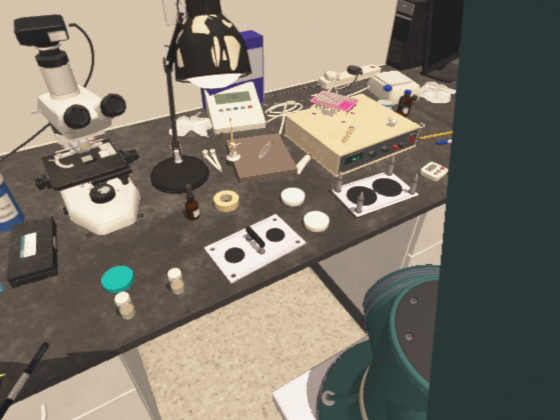

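The top view shows the deck (256,230), dishes (319,197) and (316,236), the stand (392,237), and vials (141,232) and (181,232). The turquoise dish at (150,202), tape at (263,168) and dropper at (230,166) are decoys. The scene view agrees.

```bash
cat > h.py <<'E'
import numpy as np, cv2, sys
from rig import robot, snapshot
def ray(f,uv,pose=None):
    K=f["camera_matrix"]; p=(np.array(uv,float)-[K[0,2],K[1,2]])/K[0,0]
    if "R" in f:
        d=f["R"].T@np.r_[p,1]; return -f["R"].T@f["t"], d
    r=np.hypot(*p); d=np.r_[p/max(r,1e-9)*np.sin(r),np.cos(r)]
    T,R=pose; M=f["mount"]
    return R@M[:3,3]+T, R@M[:3,:3]@d
def onz(f,uv,z,pose=None):
    o,d=ray(f,uv,pose); return o+d*(z-o[2])/d[2]
def tri(a,b):
    (o1,d1),(o2,d2)=a,b; A=np.c_[d1,-d2]; s=np.linalg.lstsq(A,o2-o1,rcond=None)[0]
    p,q=o1+d1*s[0],o2+d2*s[1]; return (p+q)/2,np.linalg.norm(p-q)
def blobs(mask,amin,amax,box=None):
    m=mask.astype(np.uint8)
    if box is not None:
        x0,y0,x1,y1=box; k=np.zeros_like(m); k[y0:y1,x0:x1]=1; m=m*k
    n,_,st,c=cv2.connectedComponentsWithStats(m)
    return [(c[i].round(2),st[i].tolist()) for i in range(1,n) if amin<=st[i][4]<=amax]
def pose():
    s=robot.get_state(); w,x,y,z=s["ee_rot"]
    from scipy.spatial.transform import Rotation as Ro
    return s["tcp_pos"],Ro.from_quat([x,y,z,w]).as_matrix()
E
python3 - <<'E'
from h import *
import pickle
d=pickle.load(open("d.pkl","rb")); t=d["top"];s=d["scene"]
g=cv2.cvtColor(t["frame"],6); gs=cv2.cvtColor(s["frame"],6)
for nm,m,box,a,z in(("dish",g>150,(300,180,335,255),50,16),("vialcap",g>130,(130,222,192,245),10,52),("spots",g<70,(223,212,290,248),20,7),("pads",g<70,(357,214,428,260),200,12)):
    for c,st in blobs(m,a,2000,box): print("top",nm,c,st,onz(t,c,z).round(1))
for nm,m,box,a,z in(("dish",gs>150,(275,180,335,235),50,16),("vialcap",gs>140,(110,262,190,308),10,52),("spots",gs<80,(215,222,295,270),20,7),("pads",gs<80,(343,175,407,210),100,12)):
    for c,st in blobs(m,a,2000,box): print("sc",nm,c,st,onz(s,c,z).round(1))
E
python3 -c "
import cv2
a=cv2.imread('pics/top0.png')[150:270,120:440]
cv2.imwrite('pics/tc.png',cv2.resize(a,None,fx=2.5,fy=2.5,interpolation=2))"
```

```text
top dish [318.92 197.07] [308, 187, 22, 21, 371] [ 538.8 -127.9   16. ]
top dish [316.49 236.26] [306, 226, 22, 22, 391] [ 433.8 -127.3   16. ]
top vialcap [139.54 231.54] [135, 227, 10, 10, 79] [406.6 319.8  52. ]
top vialcap [179.44 231.73] [175, 227, 10, 10, 81] [413.7 219.9  52. ]
top spots [255.15 228.08] [254, 216, 4, 25, 79] [444.5  34.    7. ]
top spots [235.18 229.53] [228, 223, 15, 14, 173] [436.6  86.    7. ]
top spots [276.16 229.02] [269, 222, 15, 15, 173] [446.2 -21.3   7. ]
top pads [376.24 233.2 ] [363, 220, 28, 28, 617] [ 454.4 -282.9   12. ]
top pads [407.41 237.6 ] [393, 224, 29, 28, 625] [ 449.  -364.2   12. ]
sc dish [292.63 196.18] [281, 188, 24, 18, 348] [ 534.4 -122.8   16. ]
sc dish [316.05 220.67] [304, 211, 26, 21, 427] [ 430.4 -122.4   16. ]
sc dish [283.53 226.01] [275, 214, 23, 21, 206] [452.8 -46.6  16. ]
sc vialcap [119.33 276.63] [110, 266, 22, 23, 404] [457.  313.8  52. ]
sc vialcap [175.59 279.7 ] [167, 268, 17, 26, 295] [397.4 224.7  52. ]
sc vialcap [122.8  299.83] [114, 291, 19, 17, 226] [401.  320.9  52. ]
sc spots [222.63 229.04] [215, 222, 20, 18, 212] [522.   76.3   7. ]
sc spots [254.43 236.26] [246, 226, 18, 22, 133] [464.8  23.3   7. ]
sc spots [274.82 234.53] [267, 229, 17, 12, 171] [446.6 -19.7   7. ]
sc spots [234.06 254.72] [225, 248, 19, 14, 209] [437.2  87.7   7. ]
sc spots [280.   266.56] [275, 262, 12, 8, 52] [359.4  18.4   7. ]
sc pads [374.65 190.69] [347, 179, 55, 26, 717] [ 452.1 -323.4   12. ]
```

View pics/tc.png

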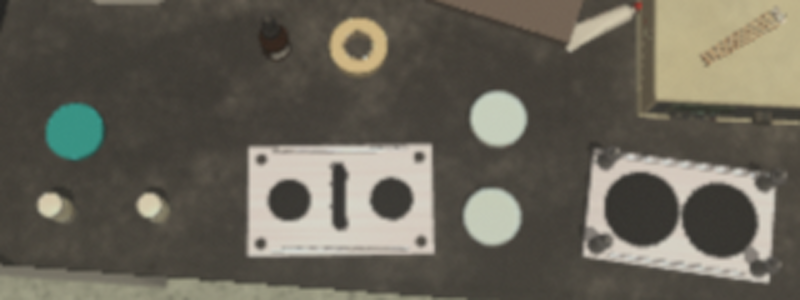

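The crop confirms the layout. Spot separation measures 107.7 (108 expected) and pad separation 81.5 (82 expected). The numbers hold, so I'll move towards the dishes.

```bash
cat > plan.py <<'E'
# plan.py x y z yawx : prints tool shift (m) and turn (deg) to reach the target from the current pose
from h import *
from scipy.spatial.transform import Rotation as Ro
x,y,z,w=map(float,sys.argv[1:5]); T,R=pose(); w=np.radians(w)
G=np.array([[np.cos(w),np.sin(w),0],[np.sin(w),-np.cos(w),0],[0,0,-1]])
print("tcp",T.round(1),"shift",(R.T@(np.array([x,y,z])-T)/1000).round(4),"turn",Ro.from_matrix(R.T@G).as_rotvec(True).round(2))
E
python3 - <<'E'
from h import *
import pickle
d=pickle.load(open("d.pkl","rb"))
print(tri(ray(d["top"],(285,107)),ray(d["scene"],(225,82))))
E
R='[[-0.22,-0.24,0.04],[0,0,35]]'
python3 -m pendant '[[[-0.22,-0.24,0.04],[0,0,35]],[[-0.22,-0.24,0.04],[0,0,35]],[[-0.22,-0.24,0.04],[0,0,35]],[[-0.22,-0.24,0.04],[0,0,35]],[[-0.22,-0.24,0.04],[0,0,35]],[[-0.22,-0.24,0.04],[0,0,35]],[[-0.22,-0.24,0.04],[0,0,35]],[[-0.22,-0.24,0.04],[0,0,35]]]' 0.085
python3 plan.py 434 -127 160 90
```

```text
(array([657.70733588, -19.56295495, 287.96974797]), np.float64(7.82536168908015))
clock: 0.82
tcp_pos: [304.0, 191.0, 191.1]
ee_rot: [0.0, 0.461, 0.887, 0.0]
force: [0.8, 0.9, 0.0]
grip_width: 84.9
finger_force: 0.0
tcp [304.  191.  191.1] shift [-0.3349 -0.0764  0.0311] turn [2.000e-02 1.000e-02 3.508e+01]
```

```bash
python3 -m pendant '[[[-0.335,-0.076,0.031],[0,0,35]],[[-0.335,-0.076,0.031],[0,0,35]],[[-0.335,-0.076,0.031],[0,0,35]],[[-0.335,-0.076,0.031],[0,0,35]],[[-0.335,-0.076,0.031],[0,0,35]],[[-0.335,-0.076,0.031],[0,0,35]],[[-0.335,-0.076,0.031],[0,0,35]],[[-0.335,-0.076,0.031],[0,0,35]]]' 
python3 plan.py 434 -127 160 90
python3 - <<'E'
from h import *
import pickle
P=pose(); f=snapshot("wrist"); pickle.dump((f,P),open("w1.pkl","wb")); cv2.imwrite("pics/w1.png",f["frame"])
g=cv2.cvtColor(f["frame"],6)
for c,st in blobs(g>150,300,20000): print(c,st,onz(f,c,16,P).round(1),onz(f,c,8,P).round(1))
E
```

```text
clock: 1.48
tcp_pos: [427.6, -110.6, 161.7]
ee_rot: [0.0, 0.707, 0.707, 0.0]
force: [2.0, 0.5, -0.2]
grip_width: 85.3
finger_force: 0.0
tcp [ 427.6 -110.6  161.7] shift [-0.0164  0.0064  0.0017] turn [ 0.   -0.    0.03]
[129.92  23.69] [48, 0, 149, 58, 6750] [291.3  57.3  16. ] [287.5  60.    8. ]
[292.44  73.86] [227, 0, 137, 150, 13203] [443.3  -1.5  16. ] [ 4.437e+02 -4.000e-01  8.000e+00]
[285.44 211.63] [254, 181, 64, 62, 3108] [ 437.8 -126.6   16. ] [ 438. -129.    8.]
[392.32 212.49] [365, 183, 56, 60, 2625] [ 541.7 -127.5   16. ] [ 544.8 -129.9    8. ]
[462.27 287.48] [448, 269, 28, 39, 515] [ 644.5 -218.4   16. ] [ 650.5 -223.3    8. ]
[256.85 328.34] [251, 299, 20, 53, 391] [ 408.2 -259.5   16. ] [ 407.7 -265.6    8. ]
[316.44 318.15] [270, 300, 82, 58, 1582] [ 472.5 -246.1   16. ] [ 473.7 -251.7    8. ]
[543.9  355.04] [521, 334, 39, 53, 1029] [ 871.5 -374.8   16. ] [ 883.8 -384.1    8. ]
[113.65 391.33] [87, 361, 56, 59, 1858] [ 195.6 -397.2   16. ] [ 189.1 -407.1    8. ]
[439.92 391.87] [411, 365, 57, 55, 1655] [ 665.4 -398.3   16. ] [ 672.  -408.2    8. ]
```

View pics/w1.png

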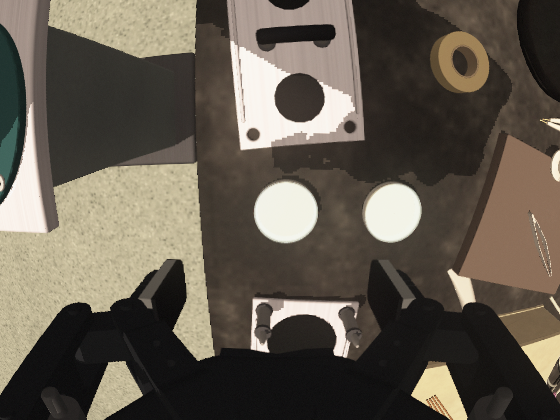

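The wrist view shows the dishes at (285,212) and (392,212), about 104 mm apart in agreement with the top view, with the stand ahead at the bottom. Next: descend onto the near dish.

```bash
python3 -m pendant '[[[-0.008,0.004,0.02],[0,0,0]],[[-0.017,0.009,0.05],[0,0,0]],[[-0.017,0.009,0.08],[0,0,0]],[[-0.017,0.009,0.11],[0,0,0]],[[-0.017,0.009,0.13],[0,0,0]],[[-0.017,0.009,0.145],[0,0,0]],[[-0.017,0.009,0.153],[0,0,0]],[[-0.017,0.009,0.16],[0,0,0]]]' 
python3 -m pendant '[[[0,0,0],[0,0,0]],[[0,0,0],[0,0,0]],[[0,0,0],[0,0,0]],[[0,0,0],[0,0,0]],[[0,0,0],[0,0,0]],[[0,0,0],[0,0,0]],[[0,0,0],[0,0,0]],[[0,0,0],[0,0,0]]]' 0.05
python3 plan.py 436 -127 90 90
```

```text
clock: 2.2
tcp_pos: [436.3, -125.1, 1.2]
ee_rot: [-0.0, 0.707, 0.708, -0.0]
force: [0.2, 0.4, 0.1]
grip_width: 85.2
finger_force: 0.0
clock: 2.87
tcp_pos: [436.9, -125.4, 3.2]
ee_rot: [0.001, 0.707, 0.708, 0.0]
force: [-3.4, 1.9, 10.3]
grip_width: 57.1
finger_force: 61.4
tcp [ 436.9 -125.4    3.2] shift [-0.0016 -0.0008 -0.0868] turn [0.08 0.04 0.08]
```

```bash
python3 -m pendant '[[[0,0,-0.01],[0,0,0]],[[0,0,-0.03],[0,0,-5]],[[0,0,-0.06],[0,0,-12]],[[0,0,-0.09],[0,0,-19]],[[0,0,-0.11],[0,0,-26]],[[0,0,-0.125],[0,0,-33]],[[0,0,-0.13],[0,0,-40]],[[0,0,-0.13],[0,0,-45]]]' 
python3 -m pendant '[[[0,0,0],[0,0,-6]],[[0,0,0],[0,0,-13]],[[0,0,0],[0,0,-20]],[[0,0,0],[0,0,-27]],[[0,0,0],[0,0,-34]],[[0,0,0],[0,0,-41]],[[0,0,0],[0,0,-48]],[[0,0,0],[0,0,-54]]]' 
python3 -m pendant '[[[0,0,0],[0,0,-6]],[[0,0,0],[0,0,-13]],[[0,0,0],[0,0,-20]],[[0,0,0],[0,0,-27]],[[0,0,0],[0,0,-34]],[[0,0,0],[0,0,-41]],[[0,0,0],[0,0,-48]],[[0,0,0],[0,0,-54]]]' 
python3 plan.py 450 -215 135 266.2
```

```text
clock: 3.53
tcp_pos: [437.5, -125.7, 134.5]
ee_rot: [0.002, 0.379, 0.925, -0.0]
force: [0.3, -0.7, -0.3]
grip_width: 57.4
finger_force: 64.0
clock: 4.2
tcp_pos: [436.8, -125.4, 132.9]
ee_rot: [0.001, -0.082, 0.997, -0.0]
force: [-0.3, 0.4, -0.9]
grip_width: 56.7
finger_force: 64.0
clock: 4.87
tcp_pos: [436.7, -125.4, 132.9]
ee_rot: [0.0, -0.526, 0.851, -0.001]
force: [-0.0, 0.7, -0.3]
grip_width: 57.2
finger_force: 64.0
tcp [ 436.7 -125.4  132.9] shift [ 0.0742 -0.0519 -0.002 ] turn [-9.000e-02 -2.000e-02 -2.276e+01]
```

```bash
python3 -m pendant '[[[0.01,-0.007,0],[0,0,-5]],[[0.025,-0.017,0],[0,0,-11]],[[0.04,-0.028,0],[0,0,-17]],[[0.055,-0.038,0],[0,0,-22.8]],[[0.065,-0.045,0],[0,0,-22.8]],[[0.074,-0.052,0],[0,0,-22.8]],[[0.074,-0.052,0],[0,0,-22.8]],[[0.074,-0.052,0],[0,0,-22.8]]]' 
python3 - <<'E'
from h import *
import pickle
P=pose(); f=snapshot("wrist"); pickle.dump((f,P),open("w2.pkl","wb")); cv2.imwrite("pics/w2.png",f["frame"]); print(P[0])
g=cv2.cvtColor(f["frame"],6)
for c,st in blobs(g<60,1000,20000): print(c,st,onz(f,c,12,P).round(1))
E
```

```text
clock: 5.53
tcp_pos: [449.3, -214.9, 132.1]
ee_rot: [0.0, -0.68, 0.733, 0.0]
force: [-0.4, 0.5, -0.0]
grip_width: 57.3
finger_force: 64.0
[ 449.33912377 -214.87911806  132.06454695]
[120.33  69.48] [100, 0, 43, 142, 4447] [ 576.  -343.8   12. ]
[261.2   30.73] [213, 0, 98, 69, 5666] [ 452.8 -358.2   12. ]
[261.98 120.63] [214, 73, 98, 97, 7310] [ 457.7 -283.8   12. ]
```

View pics/w2.png

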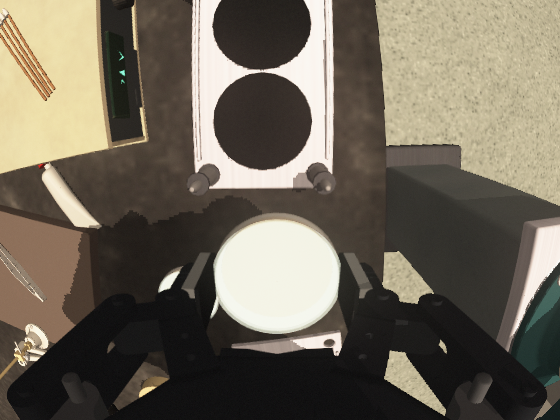

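```bash
python3 - <<'E'
from h import *
import pickle
f,P=pickle.load(open("w2.pkl","rb"))
g=cv2.cvtColor(f["frame"],6)
m=(g>150); m[:, :212]=0; m[:,345:]=0; m[:200]=0; m[331:]=0
c=cv2.findContours(m.astype(np.uint8),0,1)[0]; c=max(c,key=cv2.contourArea)
pts=np.array([onz(f,p[0],145.5,P)[:2] for p in c]); 
(e,r)=cv2.minEnclosingCircle(pts.astype(np.float32)); A=np.c_[2*pts,np.ones(len(pts))]; s=np.linalg.lstsq(A,(pts**2).sum(1),rcond=None)[0]
print(e,r,s[:2],np.sqrt(s[2]+s[:2]@s[:2]),P[0])
E
python3 plan.py 457.7 -283.8 40 266.2
```

```text
(455.3424987792969, -213.78990173339844) 33.524261474609375 [ 451.90226737 -214.08165367] 29.622076633837377 [ 449.33912377 -214.87911806  132.06454695]
tcp [ 449.2 -214.4  132. ] shift [ 0.0686 -0.0136  0.092 ] turn [ 0.01  0.02 -0.45]
```

```bash
python3 -m pendant '[[[0.015,-0.003,0],[0,0,0]],[[0.035,-0.007,0],[0,0,0]],[[0.055,-0.01,0],[0,0,0]],[[0.0685,-0.0125,0],[0,0,0]],[[0.0685,-0.0125,0.02],[0,0,0]],[[0.0685,-0.0125,0.045],[0,0,0]],[[0.0685,-0.0125,0.07],[0,0,0]],[[0.0685,-0.0125,0.09],[0,0,0]]]' 
python3 -m pendant '[[[0,0,0.008],[0,0,0]],[[0,0,0.014],[0,0,0]],[[0,0,0.019],[0,0,0]],[[0,0,0.023],[0,0,0]],[[0,0,0.026],[0,0,0]],[[0,0,0.027],[0,0,0]],[[0,0,0.027],[0,0,0]],[[0,0,0.027],[0,0,0]]]' 
```

```text
clock: 6.25
tcp_pos: [456.6, -283.8, 40.4]
ee_rot: [-0.0, -0.681, 0.732, 0.0]
force: [0.1, -0.0, -0.7]
grip_width: 56.9
finger_force: 64.0
clock: 6.92
tcp_pos: [457.1, -284.2, 15.3]
ee_rot: [0.0, -0.681, 0.732, -0.0]
force: [0.5, 0.0, 0.1]
grip_width: 57.2
finger_force: 64.0
```

```bash
python3 -m pendant '[[[0,0,0.001],[0,0,0]],[[0,0,0.001],[0,0,0]],[[0,0,0.002],[0,0,0]],[[0,0,0.002],[0,0,0]],[[0,0,0.002],[0,0,0]],[[0,0,0.002],[0,0,0]],[[0,0,0.002],[0,0,0]],[[0,0,0.002],[0,0,0]]]' 
python3 -m pendant '[[[0,0,0],[0,0,0]],[[0,0,0],[0,0,0]],[[0,0,0],[0,0,0]],[[0,0,0],[0,0,0]],[[0,0,-0.01],[0,0,0]],[[0,0,-0.04],[0,0,0]],[[0,0,-0.08],[0,0,0]],[[0,0,-0.12],[0,0,0]]]' 0.085
python3 plan.py 541 -127 135 266.2
python3 - <<'E'
from h import *
import pickle
P=pose(); f=snapshot("wrist"); pickle.dump((f,P),open("w3.pkl","wb")); cv2.imwrite("pics/w3.png",f["frame"]); print(P[0])
t=snapshot("top"); g=cv2.cvtColor(t["frame"],6)
cv2.imwrite("pics/t3.png",t["frame"])
E
```

```text
clock: 7.58
tcp_pos: [457.2, -284.3, 15.0]
ee_rot: [0.0, -0.681, 0.732, -0.001]
force: [-8.1, 6.8, 36.5]
grip_width: 57.0
finger_force: 67.7
clock: 8.25
tcp_pos: [456.2, -283.5, 133.8]
ee_rot: [-0.0, -0.681, 0.732, 0.001]
force: [1.3, -1.5, 0.1]
grip_width: 85.0
finger_force: 0.0
tcp [ 456.2 -283.5  133.8] shift [-0.1622 -0.0733 -0.0011] turn [ 0.1   0.07 -0.33]
[ 456.23382595 -283.49279041  133.81253168]
```

View pics/w3.png

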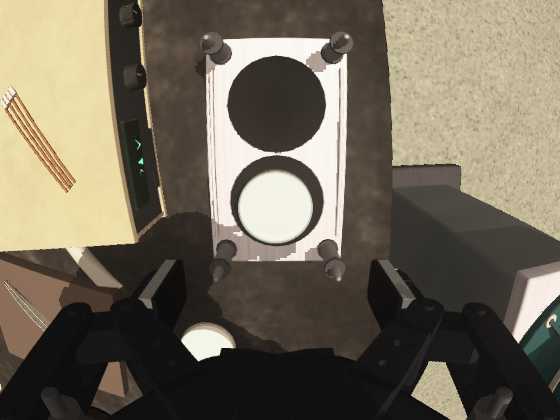

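The first dish sits on the near pad: dish at (275,208) and pad at about (277,199), which is well centred given parallax. Now I'll measure the far pad, then fetch the second dish.

```bash
python3 - <<'E'
from h import *
import pickle
f,P=pickle.load(open("w3.pkl","rb"))
g=cv2.cvtColor(f["frame"],6)
for c,st in blobs(g<60,1000,20000,(205,50,345,262)): print(c,st,onz(f,c,12,P).round(1))
for c,st in blobs(g>150,1000,20000,(230,165,325,248)): print(c,st,onz(f,c,28,P).round(1))
def fit(mask,z,box):
    m=mask.astype(np.uint8)*0+0; x0,y0,x1,y1=box; m[y0:y1,x0:x1]=mask[y0:y1,x0:x1]
    m=cv2.morphologyEx(m,cv2.MORPH_OPEN,np.ones((5,5)))
    c=max(cv2.findContours(m,0,1)[0],key=cv2.contourArea); h=cv2.convexHull(c)[:,0]
    p=np.array([onz(f,q,z,P)[:2] for q in h]); A=np.c_[2*p,np.ones(len(p))]; s=np.linalg.lstsq(A,(p**2).sum(1),rcond=None)[0]; print(s[:2].round(1),np.sqrt(s[2]+s[:2]@s[:2]).round(1))
fit(g<60,12,(225,50,330,153)); fit(g<60,12,(225,153,330,246)); fit(g>150,28,(238,165,314,245))
pk=[onz(f,p,69.5,P).round(1) for p in((212,40),(341,38),(219,275),(337,275))]; print(pk,np.mean(pk,0))
E
python3 -m pendant '[[[-0.04,-0.018,0],[0,0,0]],[[-0.08,-0.036,0],[0,0,0]],[[-0.115,-0.052,0],[0,0,0]],[[-0.145,-0.065,0],[0,0,0]],[[-0.162,-0.073,0],[0,0,0]],[[-0.162,-0.073,0.02],[0,0,0]],[[-0.162,-0.073,0.05],[0,0,0]],[[-0.162,-0.073,0.075],[0,0,0]]]' 
python3 plan.py 541 -127 3 266.2
python3 - <<'E'
from h import *
import pickle
P=pose(); f=snapshot("wrist"); pickle.dump((f,P),open("w4.pkl","wb")); cv2.imwrite("pics/w4.png",f["frame"]); print(P[0])
g=cv2.cvtColor(f["frame"],6)
for c,st in blobs(g>150,1000,20000): print(c,st,onz(f,c,16,P).round(1))
E
```

```text
[276.1  103.53] [228, 56, 97, 96, 7249] [ 452.4 -365.3   12. ]
[268.65 190.54] [231, 156, 92, 90, 1197] [ 463.8 -294.    12. ]
[275.03 206.7 ] [238, 171, 75, 72, 4227] [ 459.1 -284.1   28. ]
[ 452.4 -365.5] 39.1
[ 491.7 -284.7] 8.1
[ 459.2 -283.2] 29.8
[array([ 490.1, -408.5,   69.5]), array([ 408.3, -404.1,   69.5]), array([ 502.3, -247.5,   69.5]), array([ 417.1, -241.3,   69.5])] [ 454.45 -325.35   69.5 ]
clock: 9.02
tcp_pos: [541.5, -127.1, 56.5]
ee_rot: [0.0, -0.682, 0.732, -0.0]
force: [0.1, -0.3, 0.1]
grip_width: 85.1
finger_force: 0.0
tcp [ 541.5 -127.1   56.5] shift [-0.0001  0.0005  0.0535] turn [-0.02 -0.01 -0.26]
[ 541.49599133 -127.13012687   56.48944898]
[394.81  39.09] [305, 0, 172, 69, 4995] [ 466.4 -242.4   16. ]
[540.22  72.58] [514, 0, 46, 156, 5849] [ 348.  -232.2   16. ]
[91.69 88.4 ] [55, 38, 85, 93, 3051] [ 651.  -230.4   16. ]
[276.98 232.  ] [228, 186, 99, 93, 7144] [ 542.9 -130.4   16. ]
[531.53 333.03] [497, 282, 63, 105, 3158] [310.7  -6.3  16. ]
[ 22.83 317.11] [6, 294, 35, 50, 1000] [777.5 -59.6  16. ]
[352.97 332.55] [328, 308, 53, 53, 1833] [494.2 -49.3  16. ]
```

View pics/w4.png

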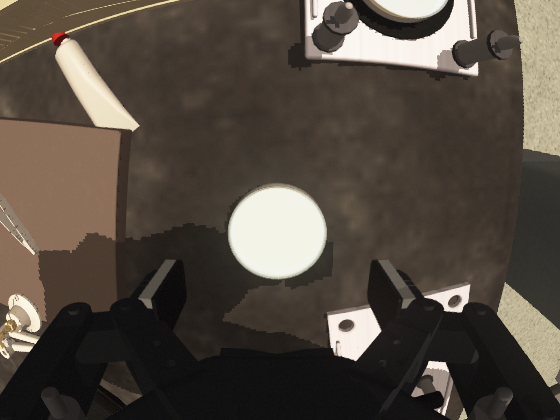

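Dish at (277,232), nicely between the open fingers. Descend and grip.

```bash
python3 -m pendant '[[[0.001,0,0.015],[0,0,0]],[[0.002,0,0.03],[0,0,0]],[[0.002,0,0.042],[0,0,0]],[[0.002,0,0.048],[0,0,0]],[[0.002,0,0.051],[0,0,0]],[[0.002,0,0.053],[0,0,0]],[[0.002,0,0.053],[0,0,0]],[[0.002,0,0.053],[0,0,0]]]' 
python3 -m pendant '[[[0,0,0],[0,0,0]],[[0,0,0],[0,0,0]],[[0,0,0],[0,0,0]],[[0,0,0],[0,0,0]],[[0,0,0],[0,0,0]],[[0,0,0],[0,0,0]],[[0,0,0],[0,0,0]],[[0,0,0],[0,0,0]]]' 0.05
python3 -m pendant '[[[0,0,-0.01],[0,0,0]],[[0,0,-0.03],[0,0,0]],[[0,0,-0.05],[0,0,0]],[[0,0,-0.075],[0,0,0]],[[0,0,-0.1],[0,0,0]],[[0,0,-0.115],[0,0,0]],[[0,0,-0.125],[0,0,0]],[[0,0,-0.13],[0,0,0]]]'
python3 plan.py 450 -365 132 266.2
```

```text
clock: 9.73
tcp_pos: [541.5, -129.8, 5.5]
ee_rot: [0.0, -0.681, 0.732, -0.0]
force: [1.2, -0.7, 0.7]
grip_width: 84.8
finger_force: 0.0
clock: 10.4
tcp_pos: [541.5, -129.8, 6.1]
ee_rot: [0.0, -0.681, 0.732, -0.001]
force: [-4.3, 0.3, 17.6]
grip_width: 56.8
finger_force: 60.0
clock: 11.07
tcp_pos: [541.8, -129.9, 136.9]
ee_rot: [0.001, -0.681, 0.732, -0.001]
force: [0.2, 0.1, -1.0]
grip_width: 56.5
finger_force: 63.6
tcp [ 541.8 -129.9  136.9] shift [0.2411 0.0747 0.0049] turn [-0.13 -0.04 -0.33]
```

```bash
python3 -m pendant '[[[0.015,0.005,0],[0,0,0]],[[0.045,0.014,0],[0,0,0]],[[0.082,0.025,0],[0,0,0]],[[0.12,0.037,0],[0,0,0]],[[0.157,0.049,0],[0,0,0]],[[0.195,0.061,0],[0,0,0]],[[0.225,0.07,0],[0,0,0]],[[0.241,0.0747,0],[0,0,0]]]'
python3 -m pendant '[[[0,0,0],[0,0,0]],[[0,0,0.015],[0,0,0]],[[0,0,0.035],[0,0,0]],[[0,0,0.06],[0,0,0]],[[0,0,0.08],[0,0,0]],[[0,0,0.095],[0,0,0]],[[0,0,0.103],[0,0,0]],[[0,0,0.107],[0,0,0]]]'
python3 plan.py 450 -365 18 266.2
```

```text
clock: 11.73
tcp_pos: [447.7, -367.7, 134.7]
ee_rot: [-0.0, -0.68, 0.733, 0.0]
force: [0.8, 0.5, -0.2]
grip_width: 56.4
finger_force: 63.6
clock: 12.4
tcp_pos: [449.1, -363.7, 26.9]
ee_rot: [0.0, -0.681, 0.732, 0.001]
force: [-0.5, 0.0, -0.4]
grip_width: 56.4
finger_force: 63.6
tcp [ 449.1 -363.7   26.9] shift [ 0.0012 -0.001   0.0089] turn [ 0.07  0.07 -0.3 ]
```

```bash
python3 -m pendant '[[[0.001,-0.001,0.002],[0,0,0]],[[0.001,-0.001,0.004],[0,0,0]],[[0.001,-0.001,0.006],[0,0,0]],[[0.001,-0.001,0.007],[0,0,0]],[[0.001,-0.001,0.008],[0,0,0]],[[0.001,-0.001,0.009],[0,0,0]],[[0.001,-0.001,0.009],[0,0,0]],[[0.001,-0.001,0.009],[0,0,0]]]'
python3 -m pendant '[[[0,0,0],[0,0,0]],[[0,0,0],[0,0,0]],[[0,0,0],[0,0,0]],[[0,0,0],[0,0,0]],[[0,0,-0.01],[0,0,0]],[[0,0,-0.04],[0,0,0]],[[0,0,-0.08],[0,0,0]],[[0,0,-0.12],[0,0,0]]]' 0.085
python3 -m pendant '[[[-0.02,0,0],[0,0,0]],[[-0.05,0,0],[0,0,0]],[[-0.08,0,0],[0,0,0]],[[-0.11,0,0],[0,0,0]],[[-0.12,0,0],[0,0,0]],[[-0.12,0,0],[0,0,0]],[[-0.12,0,0],[0,0,0]],[[-0.12,0,0],[0,0,0]]]'
python3 plan.py 444.5 34 135 5.1
python3 - <<'E'
from h import *
import pickle
P=pose(); f=snapshot("wrist"); pickle.dump((f,P),open("w5.pkl","wb")); cv2.imwrite("pics/w5.png",f["frame"]); print(P[0])
E
```

```text
clock: 13.07
tcp_pos: [450.3, -365.8, 19.0]
ee_rot: [-0.0, -0.681, 0.732, -0.0]
force: [-0.1, -0.0, -0.8]
grip_width: 57.0
finger_force: 63.6
clock: 13.73
tcp_pos: [449.7, -365.2, 140.7]
ee_rot: [-0.0, -0.681, 0.732, 0.001]
force: [1.1, -1.3, 0.4]
grip_width: 85.2
finger_force: 0.0
clock: 14.4
tcp_pos: [459.1, -247.0, 139.2]
ee_rot: [-0.0, -0.681, 0.732, -0.0]
force: [0.7, 0.2, -0.7]
grip_width: 85.1
finger_force: 0.0
tcp [ 459.1 -247.   139.2] shift [-0.2792  0.0349  0.0041] turn [ 1.000e-02 -5.000e-02 -9.925e+01]
[ 459.14671067 -247.03872997  139.22757918]
```

View pics/w5.png

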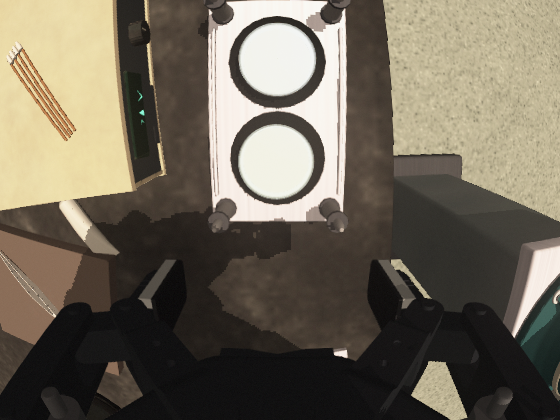

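Both dishes are centred on their pads, at (277,60) and (276,158). Next, the deck.

```bash
python3 -m pendant '[[[-0.02,0.002,0],[0,0,4]],[[-0.055,0.007,0],[0,0,9]],[[-0.09,0.011,0],[0,0,15]],[[-0.13,0.016,0],[0,0,21]],[[-0.17,0.021,0],[0,0,28]],[[-0.21,0.026,0],[0,0,35]],[[-0.25,0.031,0],[0,0,42]],[[-0.279,0.035,0],[0,0,49]]]'
python3 -m pendant '[[[0,0,0],[0,0,7]],[[0,0,0],[0,0,14]],[[0,0,0],[0,0,21]],[[0,0,0],[0,0,28]],[[0,0,0],[0,0,32]],[[0,0,0],[0,0,32]],[[0,0,0],[0,0,32]],[[0,0,0],[0,0,32]]]'
python3 plan.py 444.5 34 60 185.1
python3 - <<'E'
from h import *
import pickle
P=pose(); f=snapshot("wrist"); pickle.dump((f,P),open("w6.pkl","wb")); cv2.imwrite("pics/w6.png",f["frame"]); print(P[0])
g=cv2.cvtColor(f["frame"],6)
for c,st in blobs(g<70,300,20000): print(c,st,onz(f,c,7,P).round(1))
E
```

```text
clock: 15.12
tcp_pos: [445.0, 28.4, 139.0]
ee_rot: [0.0, -0.341, 0.94, -0.0]
force: [-0.3, 0.5, 0.1]
grip_width: 85.3
finger_force: 0.0
clock: 15.78
tcp_pos: [445.1, 27.2, 138.9]
ee_rot: [-0.0, -0.073, 0.997, 0.0]
force: [-1.0, -0.1, -0.8]
grip_width: 84.8
finger_force: 0.0
tcp [445.1  27.2 138.9] shift [-0.0004  0.0068  0.0789] turn [ 0.   -0.    3.25]
[445.08152095  27.16202173 138.86337918]
[294.72  27.05] [223, 0, 125, 63, 5632] [297.3  20.1   7. ]
[ 15.42 163.99] [0, 129, 33, 78, 912] [ 447.  -260.6    7. ]
[283.43 204.19] [274, 164, 20, 81, 1245] [450.7  33.5   7. ]
[221.6  193.93] [197, 170, 50, 49, 1907] [449.4 -21.6   7. ]
[343.18 200.73] [319, 177, 49, 49, 1882] [439.8  85.5   7. ]
```

View pics/w6.png

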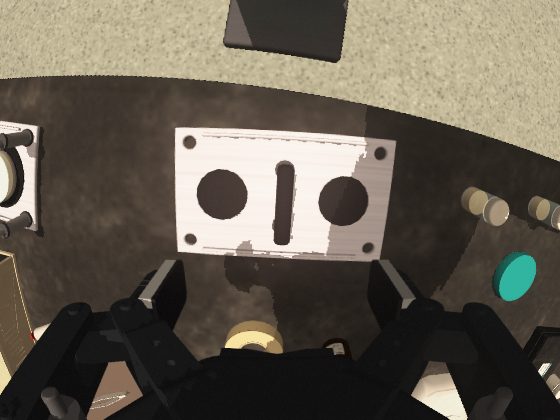

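The deck spans (177–395, 127–262), bar at (283,204), spots at (222,194) and (343,201). Spot separation is 107.5 and yaw is 5.1°. Grip the bar.

```bash
python3 -m pendant '[[[0,0.003,0.02],[0,0,3.2]],[[0,0.007,0.045],[0,0,3.2]],[[0,0.007,0.075],[0,0,3.2]],[[0,0.007,0.1],[0,0,3.2]],[[0,0.007,0.115],[0,0,3.2]],[[0,0.007,0.123],[0,0,3.2]],[[0,0.007,0.127],[0,0,3.2]],[[0,0.007,0.127],[0,0,3.2]]]' 0.045
python3 plan.py 444.5 34 12 185.1
python3 -m pendant '[[[0,0,0],[0,0,0]],[[0,0,0],[0,0,0]],[[0,0,0],[0,0,0]],[[0,0,0],[0,0,0]],[[0,0,0],[0,0,0]],[[0,0,0],[0,0,0]],[[0,0,0],[0,0,0]],[[0,0,0],[0,0,0]]]' 0.005
python3 -m pendant '[[[0,0,-0.003],[0,0,0]],[[0,0,-0.01],[0,0,0]],[[0,0,-0.025],[0,0,0]],[[0,0,-0.05],[0,0,0]],[[0,0,-0.075],[0,0,0]],[[0,0,-0.1],[0,0,0]],[[0,0,-0.12],[0,0,0]],[[0,0,-0.13],[0,0,0]]]'
python3 plan.py 452 -324.6 150 176.2
python3 - <<'E'
from h import *
import pickle
P=pose(); f=snapshot("wrist"); pickle.dump((f,P),open("w7.pkl","wb")); cv2.imwrite("pics/w7.png",f["frame"]); print(P[0])
g=cv2.cvtColor(f["frame"],6)
for c,st in blobs(g<70,300,20000): print(c,st,(P[1].T@(onz(f,c,P[0][2]-5,P)-P[0])).round(1))
E
```

```text
clock: 16.5
tcp_pos: [443.9, 34.4, 11.8]
ee_rot: [-0.0, -0.044, 0.999, 0.0]
force: [-0.7, -0.9, -0.4]
grip_width: 44.7
finger_force: 0.0
tcp [443.9  34.4  11.8] shift [-0.0006 -0.0005 -0.0002] turn [ 0.01 -0.03 -0.03]
clock: 17.17
tcp_pos: [444.6, 34.4, 12.9]
ee_rot: [0.001, -0.044, 0.999, -0.0]
force: [-1.6, -0.6, 9.2]
grip_width: 12.0
finger_force: 58.9
clock: 17.83
tcp_pos: [444.5, 34.5, 145.0]
ee_rot: [0.002, -0.044, 0.999, -0.0]
force: [0.5, -0.3, -2.6]
grip_width: 12.1
finger_force: 58.9
tcp [444.5  34.5 145. ] shift [ 0.0241 -0.3584 -0.0049] turn [-0.02  0.18  8.85]
[444.4912091   34.48374145 144.97344819]
[284.38  26.17] [216, 0, 121, 59, 5515] [111.1   2.9   4.7]
[ 15.54 177.88] [0, 143, 31, 77, 859] [  44.7 -155.2    5. ]
```

View pics/w7.png

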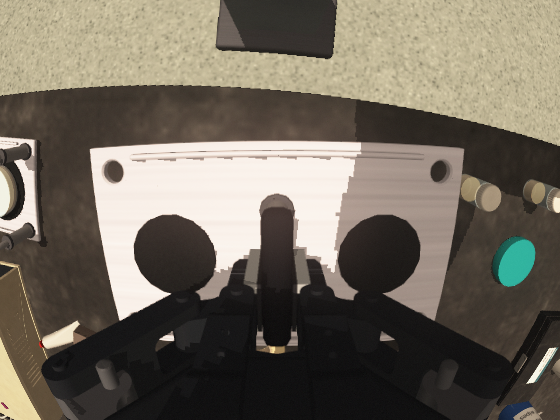

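The deck hangs level in the grip, with holes at (114,171) and (439,171). I'll compute the grip offset from those two holes.

```bash
python3 - <<'E'
from h import *
import pickle
f,P=pickle.load(open("w7.pkl","rb"))
g=cv2.cvtColor(f["frame"],6)
for box in((98,155,130,188),(424,155,456,188)):
    for c,st in blobs(g<110,80,1500,box): print(c,st,(P[1].T@(onz(f,c,P[0][2]-9,P)-P[0])).round(1))
for p in((96,148),(463,148)): print((P[1].T@(onz(f,p,P[0][2]-8,P)-P[0])).round(1))
m=(g<70)
for (x0,y0,x1,y1) in((130,205,220,300),(335,205,425,300)):
    k=np.zeros_like(g);k[y0:y1,x0:x1]=(m[y0:y1,x0:x1])*1
    ed=[np.argwhere(k[y]).ravel()[[0,-1]] for y in range(225,265,5)]; 
    # fit circle to the upper rim points
    q=np.array([(x,np.argmax(k[:,x])) for x in range(x0+15,x1-15,4)]); p=np.array([(P[1].T@(onz(f,u,P[0][2]-6,P)-P[0]))[:2] for u in q])
    A=np.c_[2*p,np.ones(len(p))]; s=np.linalg.lstsq(A,(p**2).sum(1),rcond=None)[0]; print("spot",s[:2].round(1),np.sqrt(s[2]+s[:2]@s[:2]).round(1))
E
python3 -m pendant '[[[0.002,-0.015,0],[0,0,1]],[[0.004,-0.045,0],[0,0,2]],[[0.007,-0.08,0],[0,0,3]],[[0.009,-0.12,0],[0,0,4.5]],[[0.011,-0.16,0],[0,0,5.8]],[[0.014,-0.2,0],[0,0,7]],[[0.017,-0.24,0],[0,0,8]],[[0.019,-0.28,0],[0,0,8.85]]]'
python3 -m pendant '[[[0.001,-0.02,0],[0,0,0]],[[0.002,-0.035,0],[0,0,0]],[[0.003,-0.044,0],[0,0,0]],[[0.003,-0.044,0],[0,0,0]],[[0.003,-0.044,0],[0,0,0]],[[0.003,-0.044,0],[0,0,0]],[[0.003,-0.044,0],[0,0,0]],[[0.003,-0.044,0],[0,0,0]]]'
python3 plan.py 452 -324.6 150 176.2
python3 - <<'E'
from h import *
import pickle
P=pose(); f=snapshot("wrist"); pickle.dump((f,P),open("w8.pkl","wb")); cv2.imwrite("pics/w8.png",f["frame"]); print(P[0])
E
```

```text
[113.47 170.86] [104, 161, 19, 21, 303] [ 44.9 -84.6   8.9]
[439.64 171.17] [430, 160, 20, 23, 355] [44.8 83.5  8.8]
[ 57.5 -93.7   7.9]
[57.8 96.3  7.8]
spot [ -0.4 -54.1] 22.5
spot [-0.1 53.4] 22.5
clock: 18.55
tcp_pos: [448.7, -247.9, 141.8]
ee_rot: [-0.0, 0.034, 0.999, 0.0]
force: [1.2, 0.1, -3.0]
grip_width: 11.9
finger_force: 59.0
clock: 19.22
tcp_pos: [443.8, -288.8, 142.1]
ee_rot: [0.0, 0.033, 0.999, 0.0]
force: [0.1, -0.4, -3.2]
grip_width: 11.9
finger_force: 59.1
tcp [ 443.8 -288.8  142.1] shift [-0.0105 -0.0352 -0.0079] turn [0.   0.01 0.06]
[ 443.79662741 -288.80588751  142.06660379]
```

View pics/w8.png

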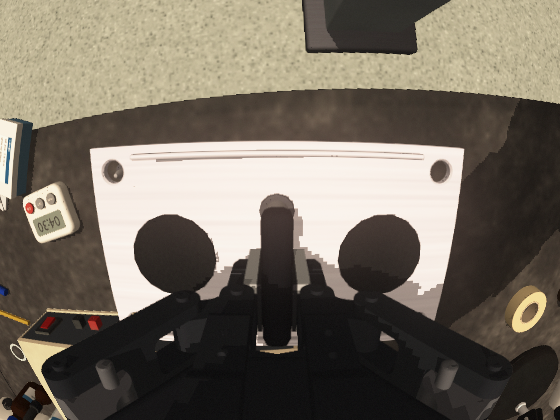

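The deck is held with about 0 offset, and through the left hole at (113,173) something bright shows. I'll position just above the pins, then look through the holes.

```bash
python3 -m pendant '[[[-0.003,-0.008,0],[0,0,0]],[[-0.007,-0.02,0],[0,0,0]],[[-0.011,-0.03,0],[0,0,0]],[[-0.0112,-0.035,0.01],[0,0,0]],[[-0.0112,-0.035,0.02],[0,0,0]],[[-0.0112,-0.035,0.03],[0,0,0]],[[-0.0112,-0.035,0.038],[0,0,0]],[[-0.0112,-0.035,0.042],[0,0,0]]]'
python3 -m pendant '[[[0,0,0],[0,0,0]],[[0,0,0.003],[0,0,0]],[[0,0,0.005],[0,0,0]],[[0,0,0.007],[0,0,0]],[[0,0,0.007],[0,0,0]],[[0,0,0.007],[0,0,0]],[[0,0,0.007],[0,0,0]],[[0,0,0.007],[0,0,0]]]'
python3 plan.py 452.7 -324.5 85 176.1
python3 - <<'E'
from h import *
import pickle
P=pose(); f=snapshot("wrist"); pickle.dump((f,P),open("w9.pkl","wb")); print(P[0])
t=snapshot("top")["frame"]; s=snapshot("scene")["frame"]; cv2.imwrite("pics/t9.png",t);cv2.imwrite("pics/s9.png",s)
a=f["frame"]; r=lambda q,k:cv2.resize(q,None,fx=k,fy=k,interpolation=cv2.INTER_CUBIC)
b=np.hstack([r(a[146:196,88:138],6),r(a[146:196,414:464],6)]); 
c=np.hstack([r(t[205:270,340:445],3)[:195,:300],r(s[150:215,320:420],3)[:195,:300]])
cv2.imwrite("pics/m9.png",np.vstack([b,c]))
E
```

```text
clock: 19.93
tcp_pos: [451.9, -325.2, 98.2]
ee_rot: [-0.001, 0.033, 0.999, 0.001]
force: [-0.2, 0.9, -3.5]
grip_width: 11.6
finger_force: 59.1
clock: 20.6
tcp_pos: [452.5, -325.5, 93.1]
ee_rot: [0.0, 0.033, 0.999, -0.0]
force: [-0.3, 0.4, -2.7]
grip_width: 11.8
finger_force: 59.2
tcp [ 452.5 -325.5   93.1] shift [-0.0001  0.001   0.0081] turn [-0.01  0.01  0.09]
[ 452.5327817  -325.4661101    93.07813619]
```

View pics/m9.png

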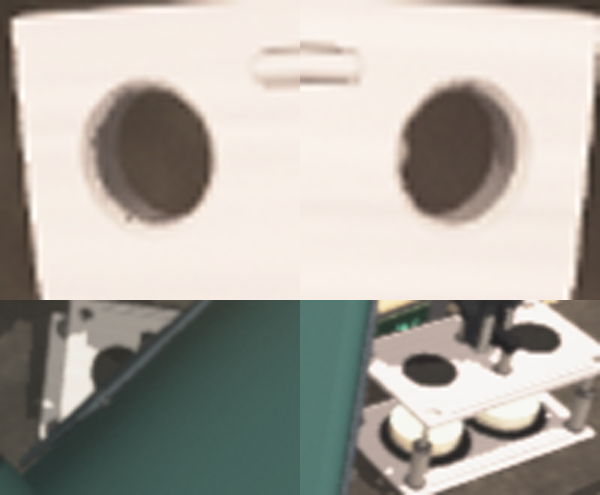

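Only floor shows through the holes because the line of sight is too oblique. The scene view shows the deck level above all four posts, with the dishes beneath. I'll lower in small steps and watch the force.

```bash
python3 -m pendant '[[[0,0.001,0.002],[0,0,0]],[[0,0.001,0.004],[0,0,0]],[[0,0.001,0.006],[0,0,0]],[[0,0.001,0.008],[0,0,0]],[[0,0.001,0.009],[0,0,0]],[[0,0.001,0.01],[0,0,0]],[[0,0.001,0.011],[0,0,0]],[[0,0.001,0.011],[0,0,0]]]'
python3 -m pendant '[[[0,0,0],[0,0,0]],[[0,0,0.001],[0,0,0]],[[0,0,0.001],[0,0,0]],[[0,0,0.002],[0,0,0]],[[0,0,0.002],[0,0,0]],[[0,0,0.003],[0,0,0]],[[0,0,0.003],[0,0,0]],[[0,0,0.003],[0,0,0]]]'
python3 - <<'E'
from h import *
s=snapshot("scene")["frame"]; cv2.imwrite("pics/s10.png",cv2.resize(s[150:225,330:430],None,fx=6,fy=6,interpolation=2))
print(robot.get_state()["moment"],pose()[0])
E
```

```text
clock: 21.42
tcp_pos: [452.5, -324.4, 81.7]
ee_rot: [-0.0, 0.033, 0.999, 0.0]
force: [0.5, -0.1, -3.1]
grip_width: 12.0
finger_force: 59.2
clock: 22.08
tcp_pos: [452.5, -324.4, 78.9]
ee_rot: [-0.0, 0.033, 0.999, 0.0]
force: [-0.1, 0.2, -2.9]
grip_width: 11.8
finger_force: 59.2
[-0.04882726 -0.04306531  0.03767656] [ 452.49337198 -324.43598583   78.86729801]
```

View pics/s10.png

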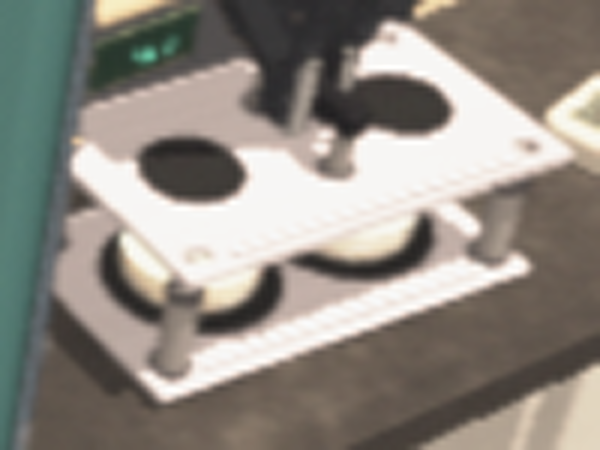

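The posts line up under the holes, (180,290) below (200,255) and (500,200) below (530,147), with no contact force and the tips already inside the holes. I'll keep lowering.

```bash
python3 -m pendant '[[[0,0,0.001],[0,0,0]],[[0,0,0.002],[0,0,0]],[[0,0,0.003],[0,0,0]],[[0,0,0.004],[0,0,0]],[[0,0,0.005],[0,0,0]],[[0,0,0.006],[0,0,0]],[[0,0,0.006],[0,0,0]],[[0,0,0.006],[0,0,0]]]'
python3 -m pendant '[[[0,0,0.001],[0,0,0]],[[0,0,0.002],[0,0,0]],[[0,0,0.003],[0,0,0]],[[0,0,0.004],[0,0,0]],[[0,0,0.005],[0,0,0]],[[0,0,0.006],[0,0,0]],[[0,0,0.006],[0,0,0]],[[0,0,0.006],[0,0,0]]]'

```

```text
clock: 22.8
tcp_pos: [452.5, -324.4, 72.8]
ee_rot: [-0.0, 0.033, 0.999, 0.0]
force: [0.2, 0.8, -3.2]
grip_width: 12.4
finger_force: 59.2
clock: 23.47
tcp_pos: [452.5, -324.4, 66.8]
ee_rot: [-0.0, 0.033, 0.999, 0.0]
force: [0.1, -0.4, -3.3]
grip_width: 11.9
finger_force: 59.2
```

```bash
python3 -m pendant '[[[0,0,0.0005],[0,0,0]],[[0,0,0.001],[0,0,0]],[[0,0,0.001],[0,0,0]],[[0,0,0.0015],[0,0,0]],[[0,0,0.0015],[0,0,0]],[[0,0,0.002],[0,0,0]],[[0,0,0.002],[0,0,0]],[[0,0,0.002],[0,0,0]]]'

```

```text
clock: 24.13
tcp_pos: [452.5, -324.5, 64.9]
ee_rot: [0.0, 0.033, 0.999, -0.0]
force: [0.0, -0.8, -1.4]
grip_width: 11.7
finger_force: 59.3
```

Weight is transferring onto the shoulders. Release, rise, and travel to the vials.

```bash
python3 -m pendant '[[[0,0,0],[0,0,0]],[[0,0,0],[0,0,0]],[[0,0,0],[0,0,0]],[[0,0,-0.005],[0,0,0]],[[0,0,-0.03],[0,0,0]],[[0,0,-0.06],[0,0,0]],[[0,0,-0.09],[0,0,0]],[[0,0,-0.11],[0,0,0]]]' 0.045
python3 - <<'E'
from h import *
import pickle
P=pose(); f=snapshot("wrist"); pickle.dump((f,P),open("w11.pkl","wb")); cv2.imwrite("pics/w11.png",f["frame"]); print(P[0])
g=cv2.cvtColor(f["frame"],6)
for c,st in blobs(g<70,300,20000): print(c,st,onz(f,c,59,P).round(1))
E
python3 -m pendant '[[[0,0.015,0],[0,0,4]],[[0,0.05,0],[0,0,10]],[[0,0.09,0],[0,0,17]],[[0,0.13,0],[0,0,24]],[[0,0.17,0],[0,0,31]],[[0,0.21,0],[0,0,38]],[[0,0.25,0],[0,0,45]],[[0,0.29,0],[0,0,52]]]'
python3 plan.py 415 150 160 86.2
```

```text
clock: 24.8
tcp_pos: [452.9, -324.8, 178.0]
ee_rot: [0.001, 0.033, 0.999, -0.001]
force: [0.7, -0.1, 0.3]
grip_width: 45.2
finger_force: 0.0
[ 452.87677735 -324.75558937  178.03689243]
[381.52  23.92] [312, 0, 148, 54, 5041] [ 307.7 -228.9   59. ]
[169.83 116.51] [57, 82, 300, 98, 6821] [ 375.5 -408.2   59. ]
[ 42.12 232.23] [0, 124, 109, 185, 7531] [ 469.7 -573.7   59. ]
[277.33 207.56] [269, 166, 18, 84, 1371] [ 459.2 -324.9   59. ]
[120.18 202.91] [88, 168, 51, 55, 351] [ 445.4 -466.6   59. ]
[213.63 199.87] [189, 175, 51, 51, 2052] [ 448.9 -378.1   59. ]
[340.67 199.91] [315, 175, 52, 51, 2055] [ 456.  -271.2   59. ]
[152.89 258.79] [123, 235, 49, 52, 1007] [ 501.1 -444.1   59. ]
clock: 25.52
tcp_pos: [470.9, -47.6, 175.3]
ee_rot: [0.0, 0.447, 0.894, 0.0]
force: [2.2, 0.2, 0.4]
grip_width: 45.3
finger_force: 0.0
tcp [470.9 -47.6 175.3] shift [0.1916 0.0738 0.0152] turn [3.000e-02 2.000e-02 4.065e+01]
```

View pics/w11.png

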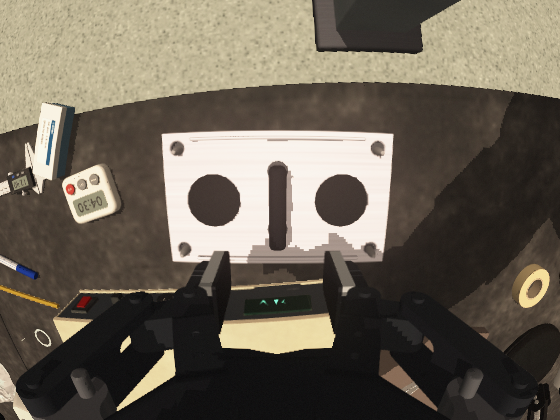

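The deck is seated, with pins in all four holes at (177,148), (377,148), (184,248) and (370,248). Spots are at (214,200) and (341,200). That was the last of the picture allowance, so from here I work by numbers.

```bash
python3 -m pendant '[[[0.025,0.01,0],[0,0,7]],[[0.06,0.023,0.005],[0,0,14]],[[0.095,0.037,0.01],[0,0,21]],[[0.13,0.05,0.015],[0,0,28]],[[0.16,0.062,0.015],[0,0,35]],[[0.18,0.07,0.015],[0,0,40.6]],[[0.1916,0.0738,0.015],[0,0,40.6]],[[0.1916,0.0738,0.015],[0,0,40.6]]]'
python3 -m pendant '[[[0,0,0],[0,0,0]],[[0,0,0],[0,0,0]],[[0,0,0],[0,0,0]],[[0,0,0],[0,0,0]],[[0,0,0],[0,0,0]],[[0,0,0],[0,0,0]],[[0,0,0],[0,0,0]],[[0,0,0],[0,0,0]]]'
python3 - <<'E'
from h import *
import pickle
P=pose(); f=snapshot("wrist"); pickle.dump((f,P),open("w12.pkl","wb")); print(P[0])
h=cv2.cvtColor(f["frame"],cv2.COLOR_BGR2HSV); g=cv2.cvtColor(f["frame"],6)
for th in (140,170,190):
  for c,st in blobs((g>th)&(h[...,1]<90),60,3000,(150,0,420,260)): print(th,c,st,onz(f,c,52,P).round(1))
# expected pixels of the vial caps (top view, bias +3,+2)
K=f["camera_matrix"];M=f["mount"]
for X in((416.7,222,52),(409.6,321.9,52),(493,297,8)):
    q=M[:3,:3].T@(P[1].T@(np.array(X)-P[0])-M[:3,3]); a=np.arctan2(np.hypot(*q[:2]),q[2]); print(X,(K[:2,2]+K[0,0]*a*q[:2]/np.hypot(*q[:2])).round(1))
E
```

```text
clock: 26.18
tcp_pos: [413.2, 149.9, 160.1]
ee_rot: [-0.0, 0.727, 0.686, 0.0]
force: [0.3, -0.1, -0.3]
grip_width: 44.8
finger_force: 0.0
clock: 26.85
tcp_pos: [414.2, 147.7, 159.9]
ee_rot: [0.0, 0.728, 0.686, -0.0]
force: [-0.3, -0.4, 0.0]
grip_width: 45.3
finger_force: 0.0
[414.21161881 147.73353461 159.89036791]
140 [257.79   8.46] [243, 0, 30, 22, 474] [411.2 305.9  52. ]
140 [273.72 113.83] [258, 99, 32, 31, 772] [418.3 220.5  52. ]
170 [257.89   8.26] [243, 0, 30, 19, 411] [411.2 306.1  52. ]
170 [273.66 113.67] [259, 99, 30, 31, 730] [418.3 220.6  52. ]
190 [256.17   2.16] [244, 0, 26, 7, 123] [410.2 311.5  52. ]
190 [256.6   11.67] [246, 2, 26, 17, 174] [410.1 303.2  52. ]
190 [273.56 113.5 ] [259, 99, 30, 30, 697] [418.2 220.8  52. ]
(416.7, 222, 52) [271.4 112. ]
(409.6, 321.9, 52) [254.7  -9.4]
(493, 297, 8) [351.1  30.7]
```

```bash
python3 -m pendant '[[[0.02,0,0],[0,0,0.4]],[[0.045,0,0.01],[0,0,0.4]],[[0.065,0,0.02],[0,0,0.4]],[[0.074,-0.0005,0.04],[0,0,0.4]],[[0.074,-0.0005,0.06],[0,0,0.4]],[[0.074,-0.0005,0.07],[0,0,0.4]],[[0.074,-0.0005,0.075],[0,0,0.4]],[[0.074,-0.0005,0.075],[0,0,0.4]]]'
python3 plan.py 418 221.5 10 86.2
python3 -m pendant '[[[0,0,0.01],[0,0,0]],[[0,0,0.025],[0,0,0]],[[0,0,0.04],[0,0,0]],[[0,0,0.055],[0,0,0]],[[0,0,0.065],[0,0,0]],[[0,0,0.072],[0,0,0]],[[0,0,0.075],[0,0,0]],[[0,0,0.075],[0,0,0]]]'
python3 plan.py 418 221.5 10 86.2
```

```text
clock: 27.57
tcp_pos: [417.6, 221.6, 84.2]
ee_rot: [-0.0, 0.73, 0.683, -0.001]
force: [0.5, -1.1, 0.3]
grip_width: 45.2
finger_force: 0.0
tcp [417.6 221.6  84.2] shift [-0.      0.0005  0.0742] turn [-0.08  0.04 -0.02]
clock: 28.23
tcp_pos: [418.3, 221.7, 10.0]
ee_rot: [0.0, 0.73, 0.683, 0.0]
force: [1.0, -0.3, 0.2]
grip_width: 44.8
finger_force: 0.0
tcp [418.3 221.7  10. ] shift [-0.0003 -0.0003  0.    ] turn [ 0.   -0.   -0.04]
```

```bash
python3 -m pendant '[[[0,0,0],[0,0,0]],[[0,0,0],[0,0,0]],[[0,0,0],[0,0,0]],[[0,0,0],[0,0,0]],[[0,0,0],[0,0,0]],[[0,0,0],[0,0,0]],[[0,0,0],[0,0,0]],[[0,0,0],[0,0,0]]]' 0.02
python3 -m pendant '[[[0,0,-0.005],[0,0,0]],[[0,0,-0.02],[0,0,0]],[[0,0,-0.045],[0,0,0]],[[0,0,-0.07],[0,0,0]],[[0,0,-0.1],[0,0,0]],[[0,0,-0.12],[0,0,0]],[[0,0,-0.135],[0,0,0]],[[0,0,-0.14],[0,0,0]]]'
python3 plan.py 456 -270.8 150 86.2
python3 - <<'E'
from h import *
P=pose(); f=snapshot("wrist"); cv2.imwrite("pics/w13.png",f["frame"])
h=cv2.cvtColor(f["frame"],cv2.COLOR_BGR2HSV); g=cv2.cvtColor(f["frame"],6)
for c,st in blobs((g>150)&(h[...,1]<90),60,6000,(200,100,360,380)): print(c,st,(P[1].T@(onz(f,c,P[0][2]+42,P)-P[0])).round(1))
E
```

```text
clock: 28.9
tcp_pos: [418.6, 221.9, 10.8]
ee_rot: [0.0, 0.73, 0.683, 0.001]
force: [-1.5, -0.0, 6.8]
grip_width: 25.0
finger_force: 58.5
clock: 29.57
tcp_pos: [419.0, 222.1, 152.8]
ee_rot: [0.001, 0.73, 0.683, 0.002]
force: [-0.1, -0.5, -1.0]
grip_width: 25.2
finger_force: 58.9
tcp [419.  222.1 152.8] shift [-0.4894  0.0697  0.0023] turn [ 0.21 -0.08 -0.02]
[276.68 296.76] [245, 250, 64, 91, 4534] [  7.8   2.  -42. ]
[206.32 275.48] [200, 260, 16, 37, 340] [ 16.2 -23.  -42.1]
```

```bash
python3 -m pendant '[[[-0.012,0.002,0],[0,0,0]],[[-0.04,0.006,0],[0,0,0]],[[-0.075,0.01,0],[0,0,0]],[[-0.11,0.016,0],[0,0,0]],[[-0.15,0.021,0],[0,0,0]],[[-0.19,0.027,0],[0,0,0]],[[-0.23,0.033,0],[0,0,0]],[[-0.27,0.039,0],[0,0,0]]]'
python3 -m pendant '[[[-0.038,0.005,0],[0,0,0]],[[-0.075,0.01,0],[0,0,0]],[[-0.11,0.016,0],[0,0,0]],[[-0.145,0.02,0],[0,0,0]],[[-0.175,0.025,0],[0,0,0]],[[-0.2,0.028,0],[0,0,0]],[[-0.214,0.0305,0],[0,0,0]],[[-0.2194,0.0307,0],[0,0,0]]]'
python3 -m pendant '[[[0,0,0],[0,0,0]],[[0,0,0],[0,0,0]],[[0,0,0.01],[0,0,0]],[[0,0,0.025],[0,0,0]],[[0,0,0.04],[0,0,0]],[[0,0,0.05],[0,0,0]],[[0,0,0.055],[0,0,0]],[[0,0,0.055],[0,0,0]]]'
python3 plan.py 456.1 -270.6 70.5 86.2
```

```text
clock: 30.28
tcp_pos: [438.3, -52.0, 149.3]
ee_rot: [-0.0, 0.73, 0.683, -0.0]
force: [1.6, 0.4, -0.0]
grip_width: 24.9
finger_force: 58.9
clock: 30.95
tcp_pos: [454.8, -272.7, 149.0]
ee_rot: [-0.0, 0.731, 0.683, -0.0]
force: [-0.8, 0.2, -0.8]
grip_width: 25.1
finger_force: 58.9
clock: 31.62
tcp_pos: [454.6, -269.6, 94.2]
ee_rot: [-0.001, 0.73, 0.684, -0.0]
force: [0.2, -0.5, -0.5]
grip_width: 25.1
finger_force: 58.9
tcp [ 454.6 -269.6   94.2] shift [-0.0009  0.0016  0.0237] turn [-0.07 -0.06  0.05]
```

```bash
python3 -m pendant '[[[-0.001,0.0015,0.004],[0,0,0]],[[-0.001,0.0015,0.009],[0,0,0]],[[-0.001,0.0015,0.014],[0,0,0]],[[-0.001,0.0015,0.018],[0,0,0]],[[-0.001,0.0015,0.021],[0,0,0]],[[-0.001,0.0015,0.0225],[0,0,0]],[[-0.001,0.0015,0.023],[0,0,0]],[[-0.001,0.0015,0.023],[0,0,0]]]'
python3 plan.py 456.1 -270.6 70 86.2
```

```text
clock: 32.28
tcp_pos: [456.4, -272.3, 71.9]
ee_rot: [-0.0, 0.73, 0.683, -0.0]
force: [-0.7, -0.3, -0.4]
grip_width: 25.2
finger_force: 58.9
tcp [ 456.4 -272.3   71.9] shift [ 0.0017 -0.0004  0.0019] turn [-0.   -0.   -0.03]
```

```bash
python3 -m pendant '[[[0.001,0,0.0003],[0,0,0]],[[0.001,0,0.0006],[0,0,0]],[[0.001,0,0.001],[0,0,0]],[[0.001,0,0.001],[0,0,0]],[[0.001,0,0.001],[0,0,0]],[[0.001,0,0.001],[0,0,0]],[[0.001,0,0.001],[0,0,0]],[[0.001,0,0.001],[0,0,0]]]'
python3 plan.py 456.1 -270.6 70 86.2
```

```text
clock: 32.95
tcp_pos: [456.5, -271.3, 70.9]
ee_rot: [0.0, 0.73, 0.683, 0.0]
force: [0.2, -0.9, -0.8]
grip_width: 25.0
finger_force: 58.9
tcp [ 456.5 -271.3   70.9] shift [ 0.0007 -0.0004  0.0009] turn [ 0.    0.   -0.03]
```

```bash
python3 -m pendant '[[[0,0,0.0005],[0,0,0]],[[0,0,0.0005],[0,0,0]],[[0,0,0.0005],[0,0,0]],[[0,0,0.0005],[0,0,0]],[[0,0,-0.005],[0,0,0]],[[0,0,-0.03],[0,0,0]],[[0,0,-0.06],[0,0,0]],[[0,0,-0.095],[0,0,0]]]' 0.045
python3 - <<'E'
from h import *
P=pose(); f=snapshot("wrist"); cv2.imwrite("pics/w14.png",f["frame"]); print(P[0])
h=cv2.cvtColor(f["frame"],cv2.COLOR_BGR2HSV); g=cv2.cvtColor(f["frame"],6)
for c,st in blobs(g<70,200,20000,(150,50,420,330)): print("dark",c,st,onz(f,c,59,P).round(1))
K=f["camera_matrix"];M=f["mount"]
for X in((456.1,-270.6,59),(456.1,-270.6,111),(448.9,-378.4,59)):
    q=M[:3,:3].T@(P[1].T@(np.array(X)-P[0])-M[:3,3]); a=np.arctan2(np.hypot(*q[:2]),q[2]); print(X,(K[:2,2]+K[0,0]*a*q[:2]/np.hypot(*q[:2])).round(1))
# cap colour: cream cap against the white deck
s=h[...,1].astype(int); print(h[236:300:8,277].tolist())
E
python3 -m pendant '[[[0.04,0,0],[0,0,0]],[[0.08,0,0],[0,0,0]],[[0.12,0,0],[0,0,0]],[[0.16,0,0],[0,0,0]],[[0.2,0,0],[0,0,0]],[[0.24,0,0],[0,0,0]],[[0.28,0,0],[0,0,0]],[[0.32,0,0],[0,0,0]]]'
python3 plan.py 412 245 160 86.2
```

```text
clock: 33.62
tcp_pos: [455.8, -270.7, 166.6]
ee_rot: [-0.001, 0.73, 0.683, -0.0]
force: [0.5, -0.3, 0.9]
grip_width: 44.4
finger_force: 0.0
[ 455.77074458 -270.72669454  166.6266913 ]
dark [274.18 197.46] [249, 179, 55, 48, 1181] [ 456.1 -263.5   59. ]
dark [193.91 294.21] [150, 212, 81, 118, 4250] [ 376.8 -348.8   59. ]
dark [274.55 280.25] [234, 259, 84, 31, 1469] [ 451.4 -337.4   59. ]
dark [275.63 315.04] [252, 298, 48, 32, 1281] [ 449.8 -374.5   59. ]
(456.1, -270.6, 59) [274.7 206.1]
(456.1, -270.6, 111) [274.2 227.6]
(448.9, -378.4, 59) [274.9 318.5]
[[23, 29, 249], [23, 30, 249], [15, 12, 250], [12, 44, 175], [12, 35, 220], [11, 61, 46], [10, 57, 54], [14, 13, 249]]
clock: 34.33
tcp_pos: [477.6, 50.0, 166.5]
ee_rot: [0.0, 0.73, 0.683, 0.0]
force: [1.9, 0.1, 0.5]
grip_width: 45.0
finger_force: 0.0
tcp [477.6  50.  166.5] shift [ 0.1902 -0.0785  0.0065] turn [ 0.05 -0.   -0.03]
```

```bash
python3 -m pendant '[[[0.025,-0.01,0],[0,0,0]],[[0.06,-0.025,0],[0,0,0]],[[0.095,-0.039,0.003],[0,0,0]],[[0.13,-0.054,0.006],[0,0,0]],[[0.16,-0.066,0.006],[0,0,0]],[[0.18,-0.075,0.006],[0,0,0]],[[0.19,-0.0785,0.006],[0,0,0]],[[0.19,-0.0785,0.006],[0,0,0]]]'
python3 -m pendant '[[[0,0,0],[0,0,0]],[[0,0,0],[0,0,0]],[[0,0,0],[0,0,0]],[[0,0,0],[0,0,0]],[[0,0,0],[0,0,0]],[[0,0,0],[0,0,0]],[[0,0,0],[0,0,0]],[[0,0,0],[0,0,0]]]'
python3 - <<'E'
from h import *
P=pose(); f=snapshot("wrist"); print(P[0])
h=cv2.cvtColor(f["frame"],cv2.COLOR_BGR2HSV); g=cv2.cvtColor(f["frame"],6)
for c,st in blobs((g>170)&(h[...,1]<90),60,3000,(150,0,420,260)): print(c,st,onz(f,c,52,P).round(1))
a=cv2.imread("pics/w14.png"); h=cv2.cvtColor(a,cv2.COLOR_BGR2HSV)
for c,st in blobs((h[...,0]>18)&(h[...,0]<30)&(h[...,1]>20)&(h[...,2]>150),60,5000,(220,180,340,290)): print("placed cap",c,st)
E
```

```text
clock: 35.0
tcp_pos: [411.7, 244.3, 160.2]
ee_rot: [-0.0, 0.729, 0.684, 0.0]
force: [-0.1, 1.0, 0.0]
grip_width: 45.3
finger_force: 0.0
clock: 35.67
tcp_pos: [412.2, 242.7, 159.9]
ee_rot: [0.0, 0.73, 0.683, 0.0]
force: [-0.8, -0.1, -0.0]
grip_width: 44.8
finger_force: 0.0
[412.24268012 242.70189572 159.9118512 ]
[266.1  108.09] [251, 93, 31, 31, 747] [411.4 320.3  52. ]
placed cap [277.52 207.07] [262, 200, 33, 18, 259]
placed cap [279.11 233.96] [260, 220, 36, 28, 698]
```

```bash
python3 -m pendant '[[[0.02,-0.0015,0],[0,0,0]],[[0.045,-0.0034,0.01],[0,0,0]],[[0.068,-0.005,0.02],[0,0,0]],[[0.0783,-0.0059,0.04],[0,0,0]],[[0.0783,-0.0059,0.06],[0,0,0]],[[0.0783,-0.0059,0.07],[0,0,0]],[[0.0783,-0.0059,0.075],[0,0,0]],[[0.0783,-0.0059,0.075],[0,0,0]]]'
python3 plan.py 411.5 321.2 10 86.2
python3 -m pendant '[[[0,0,0.01],[0,0,0]],[[0,0,0.025],[0,0,0]],[[0,0,0.04],[0,0,0]],[[0,0,0.055],[0,0,0]],[[0,0,0.065],[0,0,0]],[[0,0,0.072],[0,0,0]],[[0,0,0.075],[0,0,0]],[[0,0,0.075],[0,0,0]]]'
python3 plan.py 411.5 321.2 10 86.2
```

```text
clock: 36.38
tcp_pos: [411.1, 321.1, 84.1]
ee_rot: [-0.0, 0.73, 0.683, -0.001]
force: [-0.2, -0.1, 0.5]
grip_width: 44.8
finger_force: 0.0
tcp [411.1 321.1  84.1] shift [0.0002 0.0005 0.0741] turn [-0.07  0.05 -0.02]
clock: 37.05
tcp_pos: [411.7, 321.3, 10.0]
ee_rot: [0.0, 0.73, 0.683, 0.0]
force: [-0.1, 0.3, -0.1]
grip_width: 45.1
finger_force: 0.0
tcp [411.7 321.3  10. ] shift [-0.0001 -0.0002  0.    ] turn [ 0.    0.   -0.04]
```

```bash
python3 -m pendant '[[[0,0,0],[0,0,0]],[[0,0,0],[0,0,0]],[[0,0,0],[0,0,0]],[[0,0,0],[0,0,0]],[[0,0,0],[0,0,0]],[[0,0,0],[0,0,0]],[[0,0,0],[0,0,0]],[[0,0,0],[0,0,0]]]' 0.02
python3 -m pendant '[[[0,0,-0.005],[0,0,0]],[[0,0,-0.02],[0,0,0]],[[0,0,-0.045],[0,0,0]],[[0,0,-0.07],[0,0,0]],[[0,0,-0.1],[0,0,0]],[[0,0,-0.125],[0,0,0]],[[0,0,-0.145],[0,0,0]],[[0,0,-0.155],[0,0,0]]]'
python3 plan.py 448.9 -378.4 165 86.2
```

```text
clock: 37.72
tcp_pos: [411.9, 321.6, 10.8]
ee_rot: [0.0, 0.73, 0.683, 0.001]
force: [-1.5, -1.2, 5.7]
grip_width: 25.1
finger_force: 58.6
clock: 38.38
tcp_pos: [412.2, 321.8, 168.4]
ee_rot: [0.0, 0.73, 0.683, 0.002]
force: [-0.1, 0.3, -0.3]
grip_width: 24.9
finger_force: 58.9
tcp [412.2 321.8 168.4] shift [-0.6962  0.0833  0.0022] turn [ 0.19 -0.12 -0.02]
```

```bash
python3 -m pendant '[[[-0.012,0.0015,0],[0,0,0]],[[-0.04,0.005,0],[0,0,0]],[[-0.075,0.009,0],[0,0,0]],[[-0.11,0.013,0],[0,0,0]],[[-0.15,0.018,0],[0,0,0]],[[-0.19,0.023,0],[0,0,0]],[[-0.23,0.028,0],[0,0,0]],[[-0.27,0.033,0],[0,0,0]]]'
python3 -m pendant '[[[-0.037,0.005,0],[0,0,0]],[[-0.074,0.009,0],[0,0,0]],[[-0.11,0.013,0],[0,0,0]],[[-0.145,0.017,0],[0,0,0]],[[-0.18,0.022,0],[0,0,0]],[[-0.215,0.026,0],[0,0,0]],[[-0.25,0.03,0],[0,0,0]],[[-0.28,0.034,0],[0,0,0]]]'
python3 plan.py 448.9 -378.4 165 86.2
```

```text
clock: 39.05
tcp_pos: [425.3, 47.5, 164.7]
ee_rot: [-0.0, 0.73, 0.683, -0.0]
force: [1.0, 0.6, -0.6]
grip_width: 24.5
finger_force: 58.9
clock: 39.72
tcp_pos: [440.5, -234.3, 164.6]
ee_rot: [-0.0, 0.731, 0.683, -0.0]
force: [0.2, 1.5, -0.3]
grip_width: 25.1
finger_force: 58.9
tcp [ 440.5 -234.3  164.6] shift [-0.1432  0.0182 -0.0004] turn [-0.03 -0.   -0.08]
```

```bash
python3 -m pendant '[[[-0.025,0.003,0],[0,0,0]],[[-0.05,0.006,0],[0,0,0]],[[-0.08,0.01,0],[0,0,0]],[[-0.105,0.013,0],[0,0,0]],[[-0.125,0.016,0],[0,0,0]],[[-0.138,0.018,0],[0,0,0]],[[-0.143,0.018,0],[0,0,0]],[[-0.143,0.018,0],[0,0,0]]]'
python3 -m pendant '[[[0,0,0],[0,0,0]],[[0,0,0],[0,0,0]],[[0,0,0.015],[0,0,0]],[[0,0,0.03],[0,0,0]],[[0,0,0.045],[0,0,0]],[[0,0,0.06],[0,0,0]],[[0,0,0.07],[0,0,0]],[[0,0,0.07],[0,0,0]]]'
python3 plan.py 448.9 -378.4 71 86.2
```

```text
clock: 40.38
tcp_pos: [449.5, -376.2, 164.5]
ee_rot: [-0.0, 0.731, 0.683, 0.0]
force: [-0.7, 0.4, -0.6]
grip_width: 25.0
finger_force: 58.9
clock: 41.05
tcp_pos: [449.5, -374.3, 93.3]
ee_rot: [-0.001, 0.73, 0.683, 0.0]
force: [-0.2, 0.0, -0.1]
grip_width: 25.0
finger_force: 58.9
tcp [ 449.5 -374.3   93.3] shift [-0.0042 -0.0003  0.0223] turn [-0.11 -0.11  0.02]
```

```bash
python3 -m pendant '[[[-0.003,0,0.004],[0,0,0]],[[-0.003,0,0.009],[0,0,0]],[[-0.003,0,0.013],[0,0,0]],[[-0.003,0,0.017],[0,0,0]],[[-0.003,0,0.02],[0,0,0]],[[-0.003,0,0.0215],[0,0,0]],[[-0.003,0,0.022],[0,0,0]],[[-0.003,0,0.022],[0,0,0]]]'
python3 plan.py 448.9 -378.4 70.5 86.2
```

```text
clock: 41.72
tcp_pos: [449.9, -378.8, 72.9]
ee_rot: [-0.0, 0.73, 0.683, 0.0]
force: [-0.0, 0.7, 0.5]
grip_width: 24.9
finger_force: 58.9
tcp [ 449.9 -378.8   72.9] shift [ 0.0003 -0.001   0.0024] turn [-0.   -0.   -0.03]
```

```bash
python3 -m pendant '[[[0,-0.001,0.0005],[0,0,0]],[[0,-0.001,0.001],[0,0,0]],[[0,-0.001,0.0015],[0,0,0]],[[0,-0.001,0.002],[0,0,0]],[[0,-0.001,0.002],[0,0,0]],[[0,-0.001,0.002],[0,0,0]],[[0,-0.001,0.002],[0,0,0]],[[0,-0.001,0.002],[0,0,0]]]'
python3 plan.py 448.9 -378.4 70.5 86.2
```

```text
clock: 42.38
tcp_pos: [448.9, -378.7, 70.9]
ee_rot: [0.0, 0.73, 0.683, -0.0]
force: [0.0, 0.2, 0.4]
grip_width: 25.0
finger_force: 58.9
tcp [ 448.9 -378.7   70.9] shift [ 0.0003 -0.      0.0004] turn [ 0.    0.   -0.02]
```

```bash
python3 -m pendant '[[[0,0,0.0005],[0,0,0]],[[0,0,0.0005],[0,0,0]],[[0,0,0.0005],[0,0,0]],[[0,0,0.0005],[0,0,0]],[[0,0,-0.005],[0,0,0]],[[0,0,-0.03],[0,0,0]],[[0,0,-0.065],[0,0,0]],[[0,0,-0.105],[0,0,0]]]' 0.045
python3 -m pendant '[[[0,0,-0.03],[0,0,0]],[[0.02,0,-0.05],[0,0,0]],[[0.06,0,-0.05],[0,0,0]],[[0.1,0,-0.05],[0,0,0]],[[0.14,0,-0.05],[0,0,0]],[[0.18,0,-0.05],[0,0,0]],[[0.22,0,-0.05],[0,0,0]],[[0.26,0,-0.05],[0,0,0]]]'
python3 -m pendant '[[[0.04,-0.01,0],[0,0,0]],[[0.08,-0.02,0],[0,0,0]],[[0.12,-0.03,0],[0,0,0]],[[0.16,-0.04,0],[0,0,0]],[[0.2,-0.05,0],[0,0,0]],[[0.24,-0.06,0],[0,0,0]],[[0.28,-0.07,0],[0,0,0]],[[0.32,-0.08,0],[0,0,0]]]'
python3 - <<'E'
from h import *
t=snapshot("top"); g=cv2.cvtColor(t["frame"],6); h=cv2.cvtColor(t["frame"],cv2.COLOR_BGR2HSV); cv2.imwrite("pics/t15.png",t["frame"]); s=snapshot("scene"); cv2.imwrite("pics/s15.png",s["frame"])
def pr(f,X): q=f["R"]@np.array(X)+f["t"]; return (f["camera_matrix"]@q)[:2]/q[2]
for X in((456.1,-270.6),(448.9,-378.4)):
    for z in(59,111): print(X,z,"top",pr(t,(X[0]-3,X[1]-2,z)).round(1),"scene",pr(s,(*X,z)).round(1))
for th in(60,75,90):
  for c,st in blobs(g<th,15,2000,(357,200,435,265)): print(th,"dark",c,st,onz(t,c,59).round(1))
for c,st in blobs((h[...,0]>15)&(h[...,0]<40)&(h[...,1]>15)&(h[...,2]>170),15,2000,(357,200,435,265)): print("cap",c,st,onz(t,c,111).round(1))
E
```

```text
clock: 43.05
tcp_pos: [448.1, -377.9, 176.5]
ee_rot: [-0.001, 0.73, 0.683, 0.0]
force: [1.1, -0.9, 1.1]
grip_width: 45.3
finger_force: 0.0
clock: 43.72
tcp_pos: [465.8, -117.5, 226.5]
ee_rot: [0.0, 0.73, 0.683, 0.0]
force: [0.6, -0.4, -0.4]
grip_width: 45.3
finger_force: 0.0
clock: 44.38
tcp_pos: [406.9, 207.2, 226.6]
ee_rot: [0.0, 0.73, 0.683, 0.0]
force: [1.3, -0.7, 0.4]
grip_width: 44.6
finger_force: 0.0
(456.1, -270.6) 59 top [376.8 230.7] scene [360.7 181.5]
(456.1, -270.6) 111 top [382.2 227.3] scene [364.2 164.1]
(448.9, -378.4) 59 top [420.  236.8] scene [395.1 170.5]
(448.9, -378.4) 111 top [427.8 233.8] scene [399.6 153.4]
75 dark [358.07 205.8 ] [357, 204, 4, 5, 15] [ 513.1 -223.8   59. ]
75 dark [399.71 232.2 ] [396, 220, 7, 25, 109] [ 453.6 -329.8   59. ]
75 dark [372.96 231.42] [368, 223, 15, 16, 81] [ 450.5 -263.2   59. ]
75 dark [416.22 237.16] [412, 229, 14, 16, 81] [ 444.2 -371.    59. ]
90 dark [392.13 204.62] [357, 200, 71, 13, 556] [ 522.7 -309.7   59. ]
90 dark [433.24 211.06] [432, 208, 3, 7, 17] [ 514.  -413.5   59. ]
90 dark [399.51 231.95] [395, 220, 9, 26, 141] [ 454.2 -329.3   59. ]
90 dark [373.38 231.46] [368, 222, 16, 17, 111] [ 450.4 -264.2   59. ]
90 dark [416.53 237.13] [411, 228, 16, 17, 118] [ 444.4 -371.8   59. ]
90 dark [384.31 260.88] [357, 254, 78, 11, 340] [ 379.4 -293.1   59. ]
```

```bash
python3 - <<'E'
import cv2,numpy as np
t=cv2.imread("pics/t15.png"); b=t.astype(int)
for r,x0 in((227,364),(234,408)): print([tuple(b[r,x]) for x in range(x0,x0+32,2)].__repr__().replace("np.int64",""))
s=cv2.imread("pics/s15.png").astype(int)
for r,x0 in((164,350),(153,386)): print([tuple(s[r,x]) for x in range(x0,x0+30,2)].__repr__().replace("np.int64",""))
E
```

```text
[((213), (221), (228)), ((203), (214), (221)), ((87), (93), (97)), ((56), (61), (63)), ((60), (68), (70)), ((96), (116), (123)), ((117), (140), (146)), ((195), (221), (225)), ((198), (224), (229)), ((197), (223), (229)), ((196), (222), (229)), ((202), (224), (228)), ((215), (224), (229)), ((216), (224), (229)), ((213), (221), (227)), ((142), (150), (158))]
[((214), (223), (228)), ((161), (171), (179)), ((61), (67), (69)), ((58), (64), (66)), ((73), (84), (88)), ((103), (126), (134)), ((108), (132), (139)), ((126), (145), (152)), ((196), (222), (227)), ((201), (226), (229)), ((198), (224), (229)), ((197), (223), (229)), ((200), (220), (225)), ((214), (222), (228)), ((181), (193), (203)), ((83), (94), (100))]
[((86), (91), (66)), ((86), (91), (65)), ((87), (92), (66)), ((86), (91), (65)), ((85), (91), (66)), ((88), (94), (67)), ((87), (92), (66)), ((86), (92), (66)), ((87), (92), (66)), ((87), (92), (66)), ((87), (92), (66)), ((87), (92), (65)), ((86), (92), (67)), ((86), (92), (66)), ((86), (92), (66))]
[((86), (92), (67)), ((86), (92), (66)), ((86), (91), (65)), ((86), (92), (66)), ((86), (92), (66)), ((87), (93), (67)), ((86), (92), (66)), ((87), (93), (67)), ((86), (92), (65)), ((85), (91), (66)), ((87), (92), (65)), ((88), (94), (68)), ((86), (92), (66)), ((87), (93), (67)), ((86), (93), (66))]
```

Caps are separable from the deck by their yellowness (red minus blue about 32, against 14).

```bash
python3 - <<'E'
from h import *
import pickle
t=pickle.load(open("d.pkl","rb"))["top"]; b=cv2.imread("pics/t15.png").astype(int)
for c,st in blobs((b[...,2]-b[...,0]>22)&(b[...,2]>190),15,2000,(360,205,438,260)): print("cap",c,st,onz(t,c,111).round(1)+[3,2,0])
g=b.mean(2)
for box in((366,205,380,256),(410,205,424,256)):
  for c,st in blobs(g<120,20,2000,box): print("spot part",st)
E
```

```text
cap [382.07 226.25] [378, 222, 9, 10, 75] [ 458.7 -270.3  111. ]
cap [427.36 232.76] [423, 228, 10, 11, 78] [ 451.3 -377.4  111. ]
spot part [366, 205, 14, 3, 33]
spot part [367, 222, 13, 18, 137]
spot part [410, 205, 14, 9, 119]
spot part [411, 228, 13, 18, 152]
```

Both vials stand within about 3 mm of their spots, caps at the correct upright height, and the arm is clear.

```bash
python3 -c "
from rig import order
print(order.hand_in())"
```

```text
the job is handed in; nothing more can be done
None
```

The job is handed in at about 45 s on the robot's clock: by my last measurements both dishes sit on the large pads, the deck is seated level over all four posts, and both vials stand upright within about 3 mm of their spots (no verdict came back).

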